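# Slide the open sample under the lamp arch and cover it

## Robot

A 6-joint arm with a two-finger parallel gripper is mounted at the origin on a cart in front of the work surface, level with it; the furniture and walls round the work are solid. World frame = base frame: x ahead of the robot, y to its left, z up, the work surface at z = 0. Lengths are in m, angles in rad, forces in N, time in s.
With the tool pointing down it reaches from about 0.35 to 0.85 m from the base axis. Payload 8.1 kg.
Tool frame: the origin (TCP) lies on the centre line of the jaws, within the pads' length; the fingertips stand robot.finger_overhang ahead of it and the grasp point (between the pads) lies 5 mm behind it (robot.finger_overhang is the distance from the TCP to the fingertips, in m); z points along the fingers, y is the direction in which the jaws open and shut (so a half turn about z gives the same grasp; the last joint's range is limited). The gripper opens to 93 mm and grips with 3 to 60 N. Pads are 15 mm wide; open, the fingers measure 128 mm over their backs; the gripper's body (75 mm by 188 mm) begins 65 mm behind the grasp point.
Start: joints at [1.102, 0.13, 1.488, -0, 1.523, -0.085], TCP at [0.225, 0.556, 0.199] pointing down, gripper open.
Joint ranges: [-2.96, 2.96], [-0.89, 2.26], [0.02, 2.5], [-1.34, 4.48], [0, 2.73], [-2.66, 2.66]. Speed limits (rad/s): [2.39, 2.39, 2.79, 3.14, 3.14, 3.14].

## Interface

Orientations are given as a rotation vector (axis times angle).
In Python, from plant import robot gives the robot as it stands. The module is installed in compiled form; this text tells all that it offers.
- The arm moves only by the tool carry_out, never from a script. Its argument "commands" is a list that holds one entry, the list of rows, each a list of 4 numbers: the shift along the tool's x, y, z in cm, then the turn about the tool's z in degrees. In form: [[[tx, ty, tz, roll], ...]]. A call has 1 to 20 rows; each row shifts and turns the commanded pose from where the row before left it, along the tool's axes as they then stand; what a row does not reach is not made up. A row lasts 1/12 s, in which the tool goes at most 41.7 mm and 7.16 degrees, less where a joint would pass 70% of its speed; a pose out of reach is approached as far as the arm can. A call is refused whole if a number of a shift passes 4.17 or a number of a turn 7.16, either way. A call with a gripper value outside its range is refused whole. "claw" is the finger opening in cm, from 0 to 9.3, set as the call begins (left out, the last holds). The fingers move at their own pace and stop on an object; "grip_force" is the grip in N (left out, the last holds). Time passes only in rows, so rows that do not move let the fingers close. It gives the time, the measured TCP pose, the force and the opening at its end, in the units of the state.
- robot.read_state(): the state, without advancing time (a new reading comes with each control period).
- robot.read_camera(name): name is "side" or "top"; returns the picture (480x640x3 uint8, red, green, blue); there is no depth.
- robot.camera_params(name): a dict with "mtx" (3x3 intrinsics, pixels), "R" (3x3) and "t" (3): a world point X has camera coordinates R X + t. Camera axes: x right, y down, z forward; pixel columns grow to the right and rows downward; lengths in m; the calibration is good to about 2 mm. A picture is of the moment at which its call begins. camera_params takes no time and is no camera call.
- robot.close_job(): hands the job in, once; it reports no verdict.
The state is a dict: "t": time; "q": joint angles; "dq": joint speeds; "joint_torque": joint torques, N m; "tool_pos": TCP position; "orientation": TCP orientation; "force": force on the tool from outside, world axes, zero at the start; "wrist_torque": the same for the moment, N m; "opening": finger opening in m.
Only numpy, scipy, OpenCV 4.12 (cv2) and the standard library are available. Lean on these libraries where they do the work, as an engineer would, in place of code of your own. Each camera call takes 0.05 s, during which the arm holds its last target.

## Task

Slide the carrier with its open cup along the track plate, through under the low lamp arch and out the other side until it rests against the end stop, always keeping it flat on the plate (no hand fits under the arch: push it half through by its rear tab, let go, then take its front tab and pull). Then set the smaller of the two steel lids on the cup so that it sits seated and level, and let go. Leave the larger lid, the sample cup, the timer and the bottle where they are.

Things in the scene. Friction and masses are not known exactly. Their poses are not given: they have to be found in the camera images.
- lamp_station: Fixed station: aluminium track plate 100 (x) x 510 (y) x 8 mm on the worktop, a low white lamp arch across its middle, an end stop at its exit end. Origin: centre of the plate's underside, below the middle of the arch; +y runs along the plate from entry to exit side, z up; plate top at z = 8 mm.
- arch (a point): Centre of the arch's underside, axes as the station's. Arch: 56 mm deep (y -28 to +28), opening 68 mm wide in x, underside 54 mm above the plate (62 above the worktop), outside 92 mm wide, lamp housing's top 81 mm above the worktop. Low flared lead-ins, 14 mm high, reach 15 mm beyond both mouths.
- end_stop (a point): Middle of the end stop's face, at the plate's top, station y = +245 mm; the stop is a steel bar 84 mm wide, 8 mm high, 9 mm thick. With the carrier's front against it, the carrier's origin is at station y = +155 mm.
- carrier: Loose grey carrier, 250 g, starting on the plate's entry side: flat deck 60 (x) x 180 (y) x 10 mm, in its middle an open round white cup (outside 52, inside 44 mm across, rim at z = 36, inner floor at z = 14 mm), an upright tab at each end. Origin: centre of the deck's underside; +y to its front (toward the exit), z up.
- rear_tab (a point): Centre of the rear tab's top edge (carrier y = -75 mm, z = 44 mm). Tab: 12 mm thick in x, 26 mm long in y, rising from the deck at z = 10 to z = 44 mm; axes as the carrier's.
- front_tab (a point): Centre of the front tab's top edge (carrier y = +75 mm, z = 44 mm); same size as the rear tab.
- cup_rim (a point): Centre of the carrier cup's mouth, level with its rim, 36 mm above the carrier's underside; axes as the carrier's.
- lid: The smaller loose steel lid, which fits the cup, 60 g, lying right way up on the worktop. Origin: centre of its underside, z up. Plug 40 mm across and 5 mm high below, disc 56 mm across from z = 5 to 9 mm, above it an upright black knob 16 mm across with its top at z = 33 mm (a narrower neck just above the disc).
- lid_seat (a point): Centre of the small lid's disc underside, 5 mm above the lid's origin: lies at cup_rim when the lid is seated.
- large_lid: The larger steel lid, disc 74 mm and plug 60 mm across, the same knob and heights; does not fit the cup. Leave it alone. Origin: centre of its underside.
- cup: Bystander: sample cup with a screw lid, 39 mm across, 74 mm high, standing close beside the arch on the robot's side of the plate. Origin: centre of its underside.
- timer: Bystander: small lab timer, 62 x 68 x 22 mm, beyond the plate. Origin: centre of its underside.
- bottle: Bystander: brown bottle with a screw cap, 42 mm across, 77 mm high, near the entry end of the plate. Origin: centre of its underside.
There are look-alikes about, which are no part of the job. Leave any green or turquoise look-alike of the lid alone.

How it is judged:
By the outcome, as a careful person would: the job done as asked, in the order asked, and still so for the second after the job is handed in, with the robot touching nothing.
It also fails if it takes over 58 s, if anything falls off the work surface, if the arm or the gripper's body presses on something with over 40 N, if the wrist force passes 120 N, or if a joint passes its speed limit or range.

## Working session

There is one attempt and no reset: what is moved stays moved. The work goes in short steps, Python scripts to look and compute and a tool call to move; the robot and the scene stay as the last step left them, time stands still between calls to the robot, and variables do not carry over. Pictures are saved under pics/ and viewed, and the job is handed in when it is done.

Besides the shell and the picture viewer there is one more tool, called after "Call:" as name([rows], argument=value, ...), one row to a line, values as JSON. carry_out: Moves the arm, as the interface text tells. Its arguments: {"type":"object","properties":{"commands":{"type":"array","items":{"type":"array","items":{"type":"array","items":{"type":"number"}}}},"claw":{"type":"number"},"grip_force":{"type":"number"}},"required":["commands"]}

```bash
mkdir -p pics; python3 - <<'E'
from plant import robot
import cv2
for n in ("top","side"):
    im=robot.read_camera(n); cv2.imwrite(f"pics/{n}0.png",im[:,:,::-1])
    p=robot.camera_params(n); print(n,p)
print(robot.read_state(), robot.finger_overhang)
E
```

```text
top {'mtx': array([[472.65453398,   0.        , 326.3228928 ],
       [  0.        , 472.65453398, 234.88821991],
       [  0.        ,   0.        ,   1.        ]]), 'R': array([[ 2.53179295e-02, -9.99672183e-01,  3.81167485e-03],
       [-9.85852747e-01, -2.55995360e-02, -1.65647292e-01],
       [ 1.65690567e-01,  4.36096352e-04, -9.86177695e-01]]), 't': array([0.02454833, 0.56594588, 1.39488806])}
side {'mtx': array([[498.80233227,   0.        , 327.88823128],
       [  0.        , 498.80233227, 240.17227929],
       [  0.        ,   0.        ,   1.        ]]), 'R': array([[-0.99253918, -0.12176669, -0.00623239],
       [-0.04356325,  0.40190508, -0.91464449],
       [ 0.11387807, -0.907549  , -0.40421109]]), 't': array([0.56010054, 0.08915786, 1.33423553])}
{'t': 0.1, 'q': array([ 1.10162038e+00,  1.31111658e-01,  1.48919172e+00, -1.27102196e-05,
        1.52299629e+00, -8.53957705e-02]), 'dq': array([ 1.16912445e-04, -2.19835619e-04, -2.74707969e-03, -1.09818917e-03,
        5.41930818e-06, -8.01918918e-04]), 'joint_torque': array([ 1.80543553e-03, -5.61340892e+01, -4.93095195e+01,  7.70403980e-02,
        2.91458401e-02,  6.82315346e-06]), 'tool_pos': array([0.22438473, 0.55586011, 0.19796512]), 'orientation': array([-5.99059737e-01, -3.08348278e+00,  2.58402777e-03]), 'force': array([-0.26123781, -0.04987312,  0.29187362]), 'wrist_torque': array([-0.05241707,  0.02810743,  0.00190888]), 'opening': 0.09292085060697197} 0.014
```

View pics/top0.png

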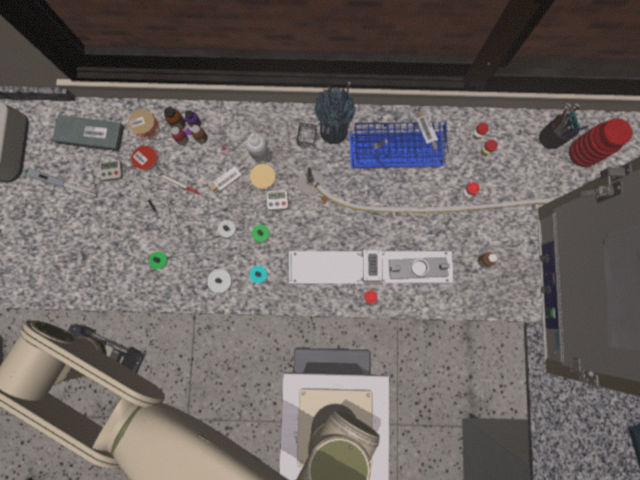

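View pics/side0.png

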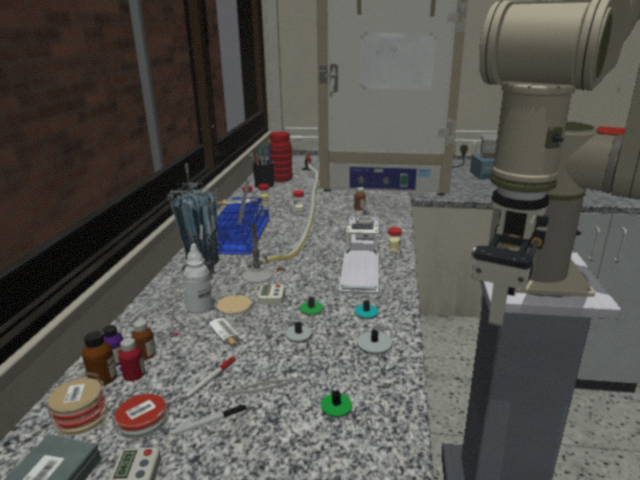

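```bash
python3 - <<'E'
import cv2
t=cv2.imread("pics/top0.png"); s=cv2.imread("pics/side0.png")
cv2.imwrite("pics/c1.png",cv2.resize(t[235:310,280:480],None,fx=4,fy=4,interpolation=cv2.INTER_CUBIC))
cv2.imwrite("pics/c2.png",cv2.resize(t[180:300,140:300],None,fx=5,fy=5,interpolation=cv2.INTER_CUBIC))
cv2.imwrite("pics/c3.png",cv2.resize(s[180:370,280:440],None,fx=3,fy=3,interpolation=cv2.INTER_CUBIC))
E
```

```text
(no output)
```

View pics/c1.png

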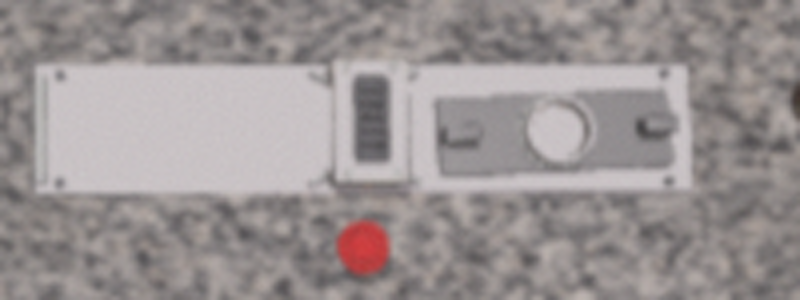

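View pics/c2.png

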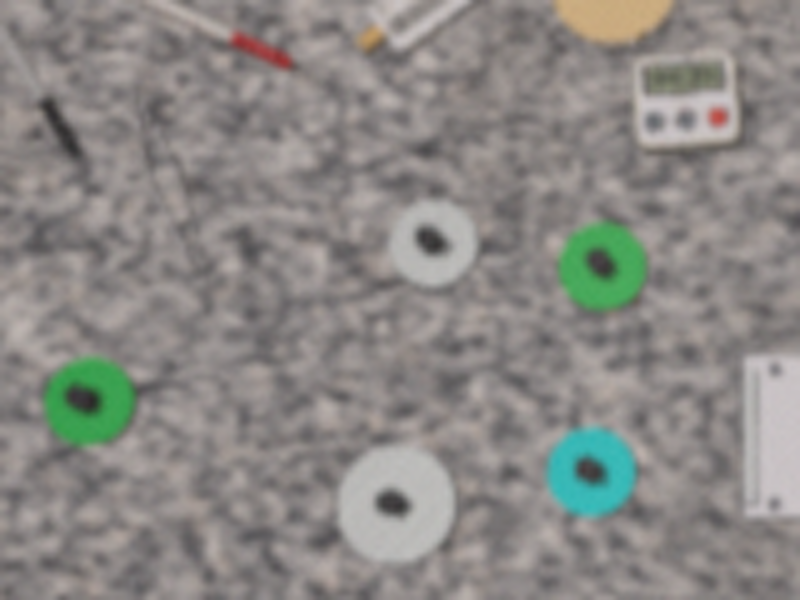

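View pics/c3.png

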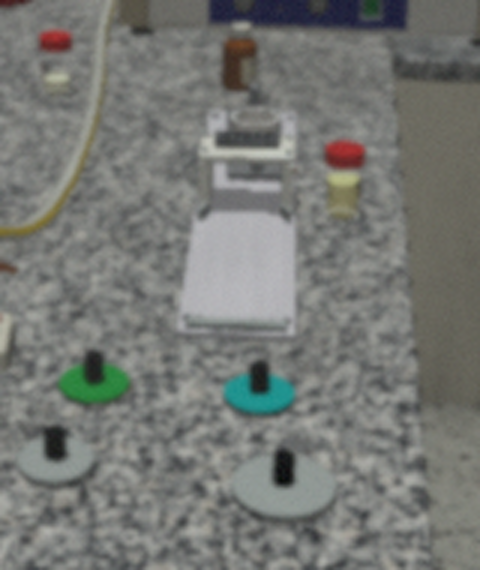

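```bash
cat > h.py <<'E'
import numpy as np
from plant import robot
def bp(n,u,v,z):
    p=robot.camera_params(n); d=p["R"].T@np.linalg.inv(p["mtx"])@np.array([u,v,1.]); c=-p["R"].T@p["t"]
    return c+d*(z-c[2])/d[2]
def proj(n,X):
    p=robot.camera_params(n); q=p["mtx"]@(p["R"]@np.asarray(X)+p["t"]); return q[:2]/q[2]
def crop(c,f,ox,oy): return (c[0]+.5)/f-.5+ox,(c[1]+.5)/f-.5+oy
E
python3 - <<'E'
from h import *
np.set_printoptions(precision=4,suppress=True)
A=lambda c,z:bp("top",*crop(c,4,280,235),z)
B=lambda c,z:bp("top",*crop(c,5,140,180),z)
C=lambda c,z:bp("side",*crop(c,3,280,180),z)
pl=[A(c,.008) for c in((36,66),(36,192),(692,188),(686,66))]
print("plate",np.array(pl),np.mean(pl,0))
dk=[A(c,.018) for c in((435,98),(440,176),(673,165),(668,90))]
print("deck",np.array(dk),np.mean(dk,0))
a=(dk[0]+dk[1]-dk[2]-dk[3])/2; print("len",np.linalg.norm(a),"yaw deg off +y",np.degrees(np.arctan2(-a[0],a[1])))
a=(pl[0]+pl[1]-pl[2]-pl[3])/2; print("len",np.linalg.norm(a),"yaw",np.degrees(np.arctan2(-a[0],a[1])))
print("cup rim",A((560,130),.044))
print("side plate near corners",C((179,329),.008),C((296,332),.008))
print("arch housing top", A((371,121),.081))
print("small lid disc",B((433,243),.009),"diam",np.linalg.norm(B((390,243),.009)-B((477,243),.009)),"side",C((56,458),.009),"knobtop side",C((55,431),.033))
print("large",B((397,503),.009),np.linalg.norm(B((338,503),.009)-B((456,503),.009)))
print("knob top small",B((427,236),.033))
print("samplecup top",A((364,248),.074))
for c in [(476,131),(448,140)]: print(A(c,.052))
print("rear tab",A((643,118),.052),A((668,123),.052))
E
```

```text
plate [[ 0.5174  0.1552  0.008 ]
 [ 0.4196  0.1514  0.008 ]
 [ 0.4356 -0.3544  0.008 ]
 [ 0.5305 -0.3515  0.008 ]] [ 0.4757 -0.0998  0.008 ]
deck [[ 0.4991 -0.1544  0.018 ]
 [ 0.4391 -0.1585  0.018 ]
 [ 0.4521 -0.3374  0.018 ]
 [ 0.51   -0.3346  0.018 ]] [ 0.4751 -0.2462  0.018 ]
len 0.17992854382385984 yaw deg off +y 3.8050340272977476
len 0.5064637321996949 yaw 1.6465791719640204
cup rim [ 0.4741 -0.2456  0.044 ]
side plate near corners [0.5161 0.158  0.008 ] [0.4192 0.1522 0.008 ]
arch housing top [ 0.4734 -0.099   0.081 ]
small lid disc [0.5847 0.3537 0.009 ] diam 0.05455137625789262 side [0.5847 0.3559 0.009 ] knobtop side [0.5844 0.3576 0.033 ]
large [0.4215 0.366  0.009 ] 0.07263723364952863
knob top small [0.5847 0.3524 0.033 ]
samplecup top [ 0.3806 -0.0954  0.074 ]
[ 0.4709 -0.1808  0.052 ]
[ 0.4636 -0.1598  0.052 ]
rear tab [ 0.484  -0.3066  0.052 ] [ 0.4807 -0.3254  0.052 ]
```

Things that could be taken for the lid, by top-view pixel:
- Small steel at (227,229), 55 mm across. This is my choice.
- Large steel at (219,281), 73 mm.
- Green at (261,233) and (158,260), and turquoise at (258,274). These are look-alikes.

The crop confirms (227,229) is grey steel and the smaller of the two. The carrier sits on the right of the arch, its rear tab near (441,265). It is rotated about 2° against the plate and about 5 mm off centre.

Call:
carry_out([
  [[0,0,0,7.1],[0,0,0,7.1],[0,0,0,7.1],[0,0,0,7.1],[0,0,0,7.1],[0,0,0,7.1],[0,0,0,7.1],[0,0,0,7.1],[0,0,0,7.1],[0,0,0,0]],
], claw=5.0)

```text
t: 0.93
tool_pos: [0.2245, 0.5561, 0.1983]
orientation: [2.147, 2.293, -0.002]
force: [-0.6, 0.2, 0.0]
opening: 0.0498
```

```bash
cat >> h.py <<'E'
from scipy.spatial.transform import Rotation as Ro
np.set_printoptions(precision=4,suppress=True)
YS=np.radians(1.65); S0=np.array([.4757,-.0998,0])
def st(x,y,z,yaw=YS,o=S0):
    c,s=np.cos(yaw),np.sin(yaw); return o+np.array([c*x-s*y,s*x+c*y,z])
def go(P,yawdeg=None):
    s=robot.read_state(); R=Ro.from_rotvec(s["orientation"]).as_matrix()
    ya=np.degrees(np.arctan2(R[1,1],R[0,1]))
    print("t",round(s["t"],2),"pos",s["tool_pos"],"yaw",round(ya,2),"zaxis",R[:,2],"F",s["force"],"open",round(s["opening"],4))
    if P is not None: print("  shift cm",100*R.T@(np.asarray(P)-s["tool_pos"]), "roll", None if yawdeg is None else round(ya-yawdeg,2))
CY=np.radians(3.8); C0=np.array([.4749,-.246,.008])
E
python3 - <<'E'
from h import *
print(st(0,-.075,0.03,CY,C0), "front",st(0,.075,.03,CY,C0))
go([.45,.3,.18]); P=st(0,-.075,.03,CY,C0);P[2]=.12
go(P,3.8)
E
```

```text
[ 0.4799 -0.3208  0.038 ] front [ 0.4699 -0.1712  0.038 ]
t 0.93 pos [0.2245 0.5561 0.1983] yaw 3.76 zaxis [-0.0004 -0.0009 -1.    ] F [-0.6007  0.2143  0.0352] open 0.0498
  shift cm [-27.027   20.8223   1.8473] roll None
t 0.93 pos [0.2245 0.5561 0.1983] yaw 3.76 zaxis [-0.0004 -0.0009 -1.    ] F [-0.6007  0.2143  0.0352] open 0.0498
  shift cm [-89.1673  19.7355   7.9038] roll -0.04
```

Call:
carry_out([
  [[-3,2.3,0,0],[-3,2.3,0,0],[-3,2.3,0,0],[-3,2.3,0,0],[-3,2.3,0,0],[-3,2.3,0,0],[-3,2.3,0,0],[-3,2.3,0,0],[-3,2.3,0,0],[-3.5,0,0,0],[-3.5,0,0,0],[-3.5,0,0,0],[-3.5,0,0,0],[-3.5,0,0,0],[-3.5,0,0,0],[-3.5,0,0,0],[-3.5,0,0,0],[-3.5,0,0,0],[-3.5,0,0,0],[0,0,0,0]],
])

```text
t: 2.6
tool_pos: [0.4754, -0.0526, 0.1987]
orientation: [2.139, 2.299, -0.003]
force: [0.4, 0.3, 1.4]
opening: 0.0501
```

```bash
python3 - <<'E'
from h import *
P=st(0,-.075,.03,CY,C0);P[2]=.12
go(P,3.8)
E
```

```text
t 2.6 pos [ 0.4754 -0.0526  0.1987] yaw 4.11 zaxis [-0.0003 -0.0024 -1.    ] F [0.4226 0.261  1.3945] open 0.0501
  shift cm [-26.7704  -1.4687   7.938 ] roll 0.31
```

Call:
carry_out([
  [[-3.5,-0.2,0,0],[-3.5,-0.2,0,0],[-3.5,-0.2,0,0],[-3.5,-0.2,0,0],[-3.5,-0.2,0,0],[-3.5,-0.2,0.5,0],[-3.0,-0.2,2,0],[-1.8,0,2,0],[-0.9,0,1,0.3],[0,0,0,0],[0,0,0,0],[0,0,0,0]],
])

```text
t: 3.6
tool_pos: [0.4814, -0.3135, 0.145]
orientation: [2.144, 2.296, 0.001]
force: [0.2, -0.4, -0.2]
opening: 0.0499
```

```bash
python3 - <<'E'
from h import *
import cv2
for n in("top","side"):
    im=robot.read_camera(n)[:,:,::-1]
    c=im[230:310,370:500] if n=="top" else im[170:260,320:420]
    cv2.imwrite(f"pics/{n}1.png",cv2.resize(c,None,fx=6,fy=6,interpolation=cv2.INTER_CUBIC))
P=st(0,-.075,.03,CY,C0);P[2]=.038
go(P,3.8)
E
```

```text
t 3.7 pos [ 0.4818 -0.3137  0.1456] yaw 3.93 zaxis [ 0.0019 -0.0012 -1.    ] F [ 0.6833 -0.0241  0.6132] open 0.0504
  shift cm [-0.684  -0.2598 10.7628] roll 0.13
```

View pics/top1.png

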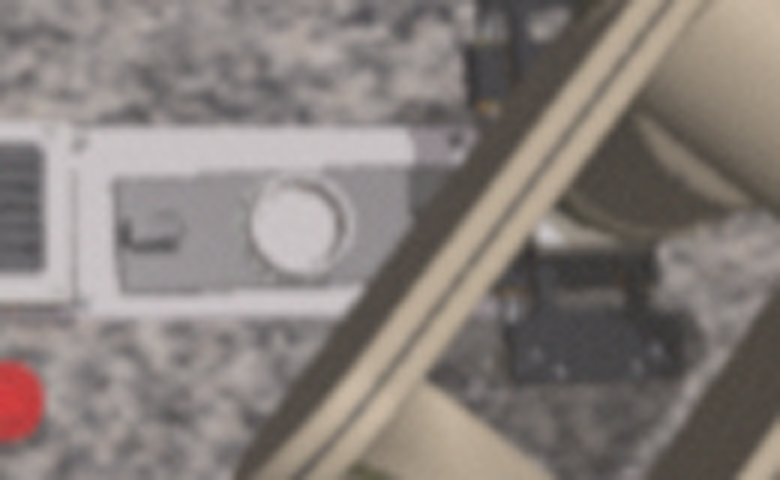

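View pics/side1.png

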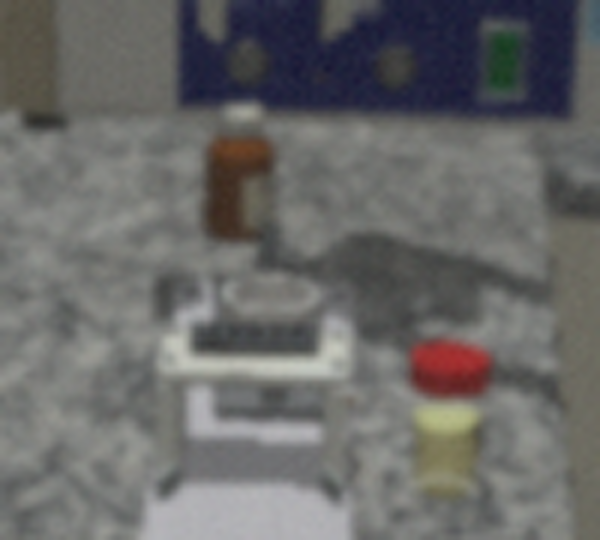

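```bash
python3 - <<'E'
from h import *
import cv2
s=robot.read_state()
print(proj("side",s["tool_pos"]),proj("top",s["tool_pos"]))
im=robot.read_camera("side")[:,:,::-1]; cv2.imwrite("pics/side2.png",im)
go(None)
E
```

```text
[364.705  181.1464] [450.9364 261.4808]
t 3.75 pos [ 0.4817 -0.3139  0.1456] yaw 3.92 zaxis [ 0.0019 -0.0013 -1.    ] F [ 0.0461  0.5752 -0.0725] open 0.0499
```

View pics/side2.png

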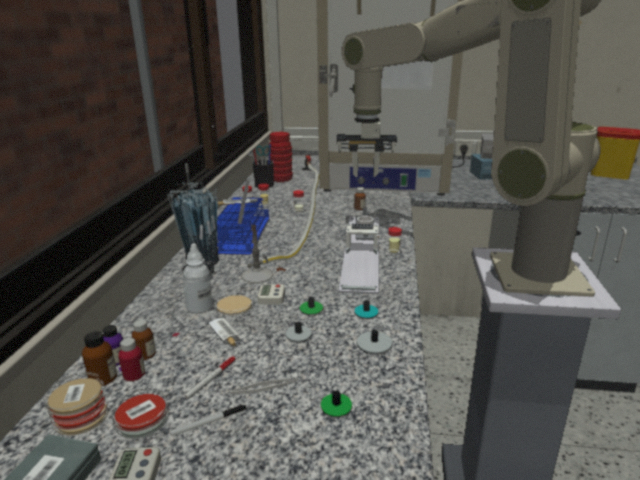

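```bash
python3 - <<'E'
from h import *
import cv2
im=cv2.imread("pics/side2.png")
cv2.imwrite("pics/c4.png",cv2.resize(im[120:215,320:420],None,fx=6,fy=6,interpolation=cv2.INTER_CUBIC))
for dx in(-.025,.025): print((proj("side",[.4817+dx,-.3139,.1316])-[320,120])*6)
E
```

```text
[314.0868 393.1366]
[221.6742 390.2715]
```

View pics/c4.png

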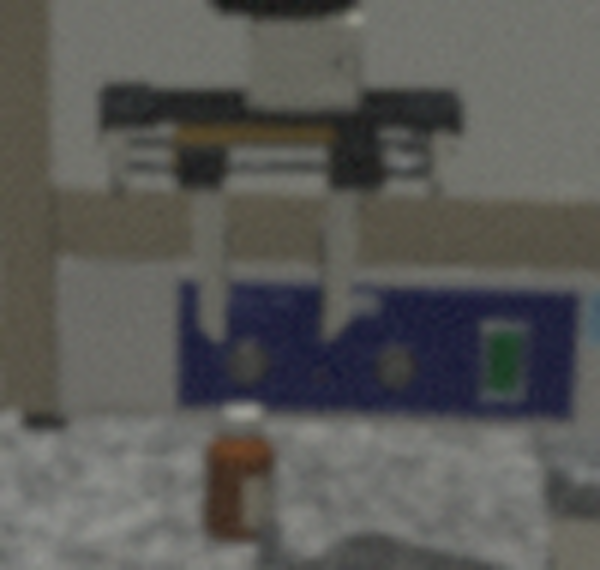

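```bash
python3 - <<'E'
from h import *
import cv2
R=Ro.from_rotvec([-.59906,-3.0835,.0026]).as_matrix()
p=np.array([.2244,.5559,.198])
for s in(-1,1): 
  X=p+R@[0,s*.0465,.014]; print(X,(proj("side",X)-[440,180])*4,(proj("top",X)))
im=cv2.imread("pics/side0.png")
cv2.imwrite("pics/c5.png",cv2.resize(im[180:330,440:580],None,fx=4,fy=4,interpolation=cv2.INTER_CUBIC))
im=cv2.imread("pics/top0.png")
cv2.imwrite("pics/c6.png",cv2.resize(im[310:400,40:180],None,fx=5,fy=5,interpolation=cv2.INTER_CUBIC))
E
```

```text
[0.207  0.5128 0.1841] [261.5015 528.1382] [143.7175 355.4414]
[0.2418 0.599  0.1839] [211.4815 646.1142] [112.4211 341.1049]
```

View pics/c5.png

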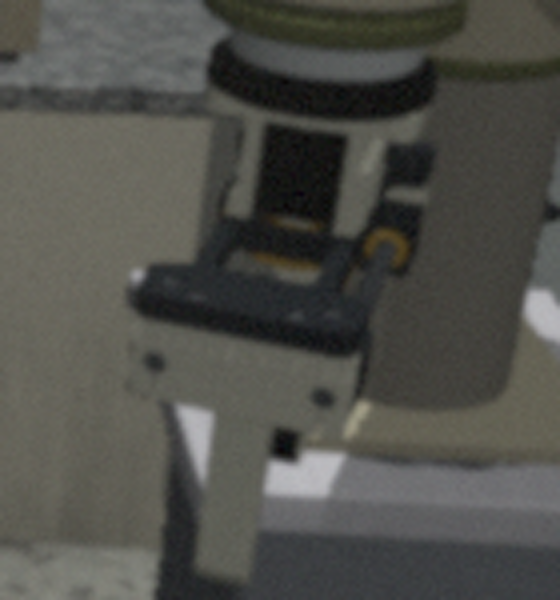

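View pics/c6.png

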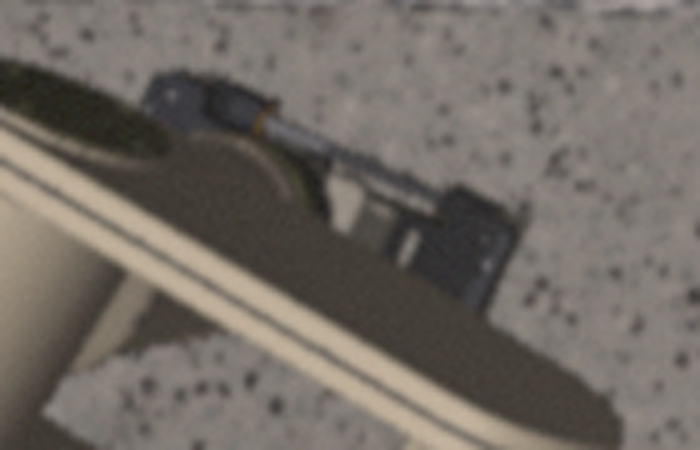

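Call:
carry_out([
  [[-0.3,-0.1,1.5,0],[-0.3,-0.1,1.5,0],[0,0,1.5,0],[0,0,0.5,0],[0,0,0,0],[0,0,0,0]],
])

```text
t: 4.25
tool_pos: [0.4795, -0.3204, 0.0948]
orientation: [2.145, 2.294, 0.0]
force: [0.2, -1.0, 0.4]
opening: 0.05
```

```bash
python3 - <<'E'
from h import *
import cv2
P=st(0,-.075,.03,CY,C0);P[2]=.038
go(P,3.8)
s=robot.read_state(); R=Ro.from_rotvec(s["orientation"]).as_matrix()
im=robot.read_camera("side")[:,:,::-1]; cv2.imwrite("pics/s3.png",cv2.resize(im[140:240,320:420],None,fx=6,fy=6,interpolation=cv2.INTER_CUBIC))
for n,o in(("side",(320,140)),("top",(400,200))):
  for X in([0,-.025,.014],[0,.025,.014],[0,-.094,-.070],[0,.094,-.07]):
    print(n,(proj(n,s["tool_pos"]+R@X)-o)*6)
im=robot.read_camera("top")[:,:,::-1]; cv2.imwrite("pics/t3.png",cv2.resize(im[200:300,400:500],None,fx=6,fy=6,interpolation=cv2.INTER_CUBIC))
E
```

```text
t 4.25 pos [ 0.4795 -0.3204  0.0948] yaw 3.85 zaxis [ 0.0005 -0.0004 -1.    ] F [ 0.1783 -1.014   0.3994] open 0.05
  shift cm [-0.0467  0.0278  5.6794] roll 0.05
side [315.7756 357.3966]
side [224.6989 356.2491]
side [449.3783 210.9023]
side [ 99.6883 207.3991]
top [288.7659 439.0832]
top [280.2096 337.8257]
top [348.8511 574.1985]
top [313.5437 169.8119]
```

View pics/s3.png

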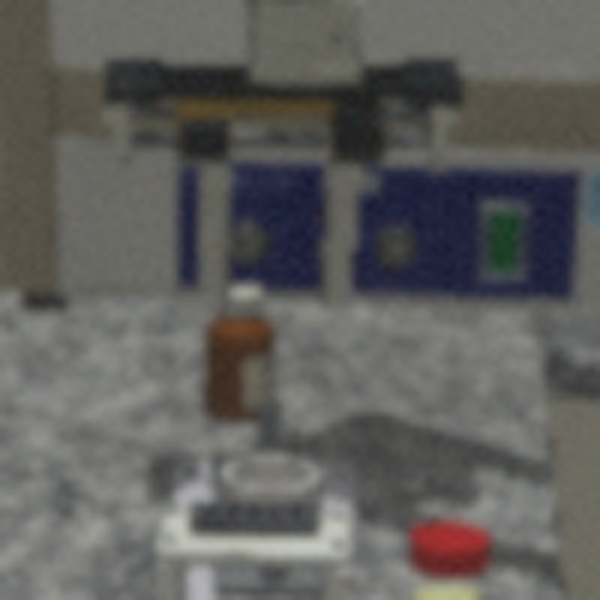

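View pics/t3.png

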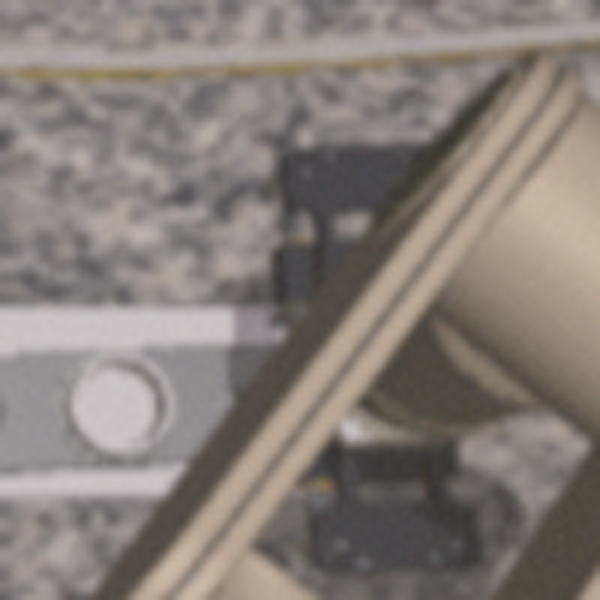

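```bash
python3 - <<'E'
from h import *
import cv2
X=bp("top",491,258,.077); print(X)
for z in (0,.077): print((proj("side",[X[0],X[1],z])-(320,140))*6)
print("arch top", [(proj("side",st(x,-.028,.081))-(320,140))*6 for x in(-.046,.046)],[(proj("side",st(x,.028,.081))-(320,140))*6 for x in(-.046,.046)])
im=cv2.imread("pics/top0.png"); cv2.imwrite("pics/c7.png",cv2.resize(im[235:285,440:520],None,fx=8,fy=8,interpolation=cv2.INTER_CUBIC))
E
```

```text
[ 0.5033 -0.4511  0.077 ]
[239.2452 411.4863]
[241.8088 289.0569]
arch top [array([349.1277, 487.7104]), array([161.7189, 482.3647])] [array([348.9708, 531.3063]), array([154.8565, 525.5224])]
```

View pics/c7.png

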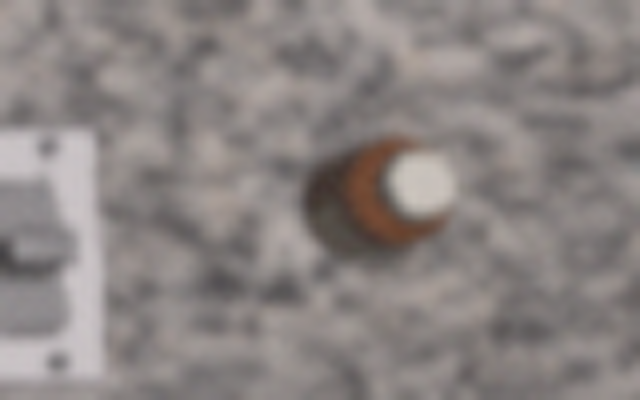

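```bash
python3 - <<'E'
from h import *
s=robot.read_state(); R=Ro.from_rotvec(s["orientation"]).as_matrix(); T=s["tool_pos"]
o=np.array((400,200))
for dz in(0,.03):
 for zb in(-.10,-.13):
  for sx in(1,-1):
   print(dz,zb,sx,[((proj("top",T+[0,0,dz]+R@[sx*.0375,sy*.094,zb])-o)*6).round() for sy in(1,-1)],[((proj("side",T+[0,0,dz]+R@[sx*.0375,sy*.094,zb])-(320,140))*6).round() for sy in(1,-1)])
E
```

```text
0 -0.1 1 [array([251., 160.]), array([285., 574.])] [array([ 96., 171.]), array([456., 175.])]
0 -0.1 -1 [array([414., 154.]), array([453., 567.])] [array([102., 133.]), array([447., 137.])]
0 -0.13 1 [array([267., 148.]), array([303., 572.])] [array([ 97., 115.]), array([459., 118.])]
0 -0.13 -1 [array([434., 141.]), array([474., 565.])] [array([102.,  79.]), array([450.,  82.])]
0.03 -0.1 1 [array([267., 148.]), array([303., 572.])] [array([ 96., 115.]), array([459., 118.])]
0.03 -0.1 -1 [array([435., 141.]), array([474., 565.])] [array([102.,  79.]), array([449.,  82.])]
0.03 -0.13 1 [array([284., 135.]), array([321., 569.])] [array([97., 58.]), array([462.,  61.])]
0.03 -0.13 -1 [array([456., 128.]), array([497., 562.])] [array([102.,  25.]), array([452.,  27.])]
```

Call:
carry_out([
  [[0,0,1.5,0],[0,0,1.5,0],[0,0,1.0,0],[0,0,0,0],[0,0,0,0]],
])

```text
t: 4.77
tool_pos: [0.479, -0.3205, 0.054]
orientation: [-2.146, -2.294, 0.0]
force: [0.9, -0.5, -0.2]
opening: 0.0498
```

```bash
cat >look.py <<'E'
from h import *
import cv2,sys
n,x0,y0,x1,y1,f,name=sys.argv[1:]
x0,y0,x1,y1,f=map(int,(x0,y0,x1,y1,f))
s=robot.read_state(); R=Ro.from_rotvec(s["orientation"]).as_matrix()
im=robot.read_camera(n)[:,:,::-1]; cv2.imwrite(f"pics/{name}.png",cv2.resize(im[y0:y1,x0:x1],None,fx=f,fy=f,interpolation=cv2.INTER_CUBIC))
h=s["opening"]/2
for X in([0,-h,.014],[0,h,.014]): print(n,"tip at crop",((proj(n,s["tool_pos"]+R@X)-(x0,y0)+.5)*f-.5).round(1))
go(None)
E
python3 look.py side 330 160 410 240 7 s4; ls pics/s4.png
```

```text
side tip at crop [299.8 361.1]
side tip at crop [195.1 359.7]
t 4.82 pos [ 0.4794 -0.3209  0.0547] yaw 3.81 zaxis [ 0.0005 -0.0004 -1.    ] F [ 0.2069  0.3124 -0.2043] open 0.0503
pics/s4.png
```

View pics/s4.png

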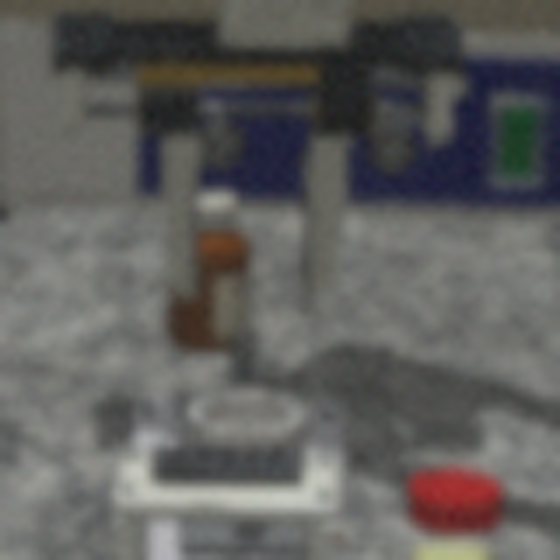

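Call:
carry_out([
  [[0,0,1.0,0],[0,0,0.6,0],[0,0,0,0],[0,0,0,0]],
])

```text
t: 5.15
tool_pos: [0.4787, -0.3203, 0.0373]
orientation: [-2.145, -2.293, 0.0]
force: [0.6, 0.3, -0.2]
opening: 0.0499
```

```bash
python3 look.py side 330 160 410 240 7 s5; ls pics/s5.png; python3 look.py top 380 225 480 300 8 t5
```

```text
side tip at crop [299.6 394.1]
side tip at crop [195.  392.7]
t 5.2 pos [ 0.4789 -0.3205  0.0377] yaw 3.81 zaxis [-0.0005  0.0003 -1.    ] F [-0.8462 -0.7373  0.7189] open 0.0499
pics/s5.png
top tip at crop [510.4 403.2]
top tip at crop [499.7 273.6]
t 5.25 pos [ 0.4792 -0.3207  0.038 ] yaw 3.81 zaxis [-0. -0. -1.] F [ 0.6905 -0.3988  0.4777] open 0.0499
```

View pics/s5.png

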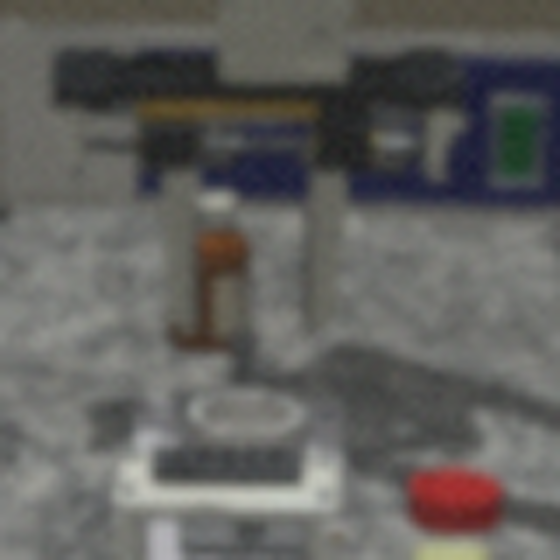

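View pics/t5.png

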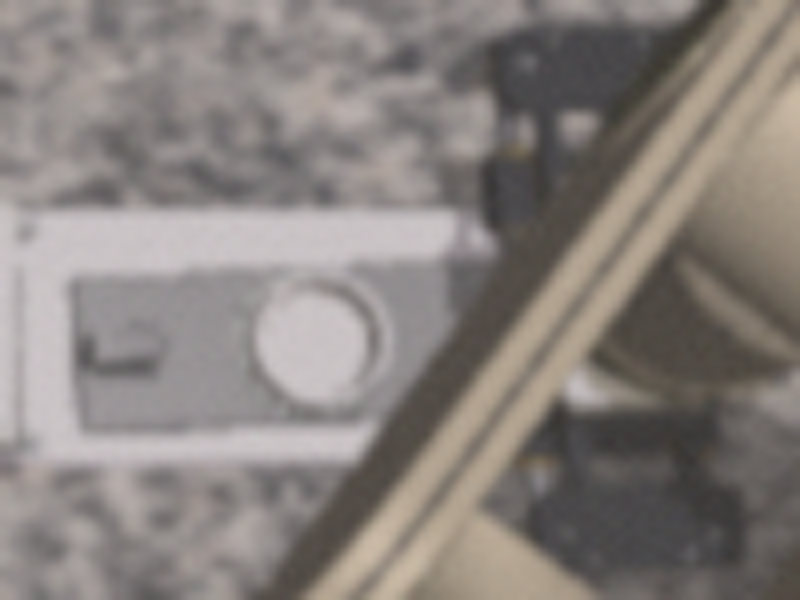

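Call:
carry_out([
  [[0,0,0.4,0],[0,0,0.4,0],[0,0,0.4,0],[0,0,0,0]],
])

```text
t: 5.58
tool_pos: [0.4785, -0.3201, 0.0247]
orientation: [-2.145, -2.293, 0.0]
force: [0.1, -0.7, 0.1]
opening: 0.05
```

```bash
python3 look.py side 330 160 410 240 7 s6
```

```text
side tip at crop [299.3 418.8]
side tip at crop [194.8 417.4]
t 5.63 pos [ 0.4786 -0.3202  0.0251] yaw 3.81 zaxis [-0.0011  0.0009 -1.    ] F [ 0.1276 -0.6235  0.3753] open 0.0504
```

View pics/s6.png

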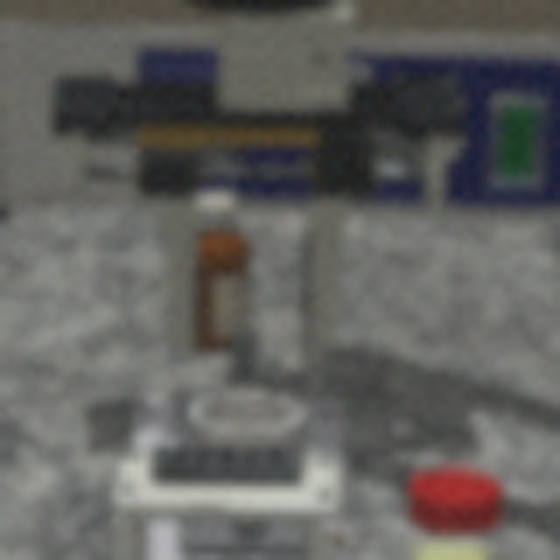

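Call:
carry_out([
  [[0,0,0.4,0],[0,0,0.3,0],[0,0,0.3,0],[0,0,0,0]],
])

```text
t: 5.97
tool_pos: [0.4787, -0.3203, 0.015]
orientation: [-2.146, -2.293, 0.0]
force: [0.2, -0.1, -0.8]
opening: 0.0499
```

```bash
python3 look.py side 330 160 410 240 7 s7
```

```text
side tip at crop [298.2 437.4]
side tip at crop [194.1 435.9]
t 6.02 pos [ 0.4788 -0.3204  0.0154] yaw 3.81 zaxis [-0.0007  0.0006 -1.    ] F [-0.1815  0.2198  0.13  ] open 0.0501
```

View pics/s7.png

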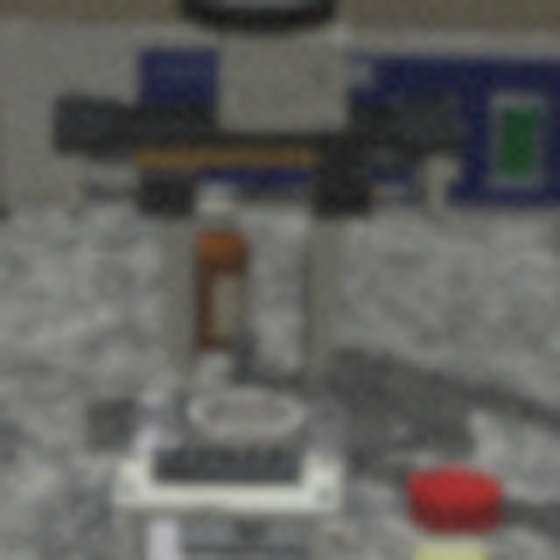

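Call:
carry_out([
  [[0,0,0.2,0],[0,0,0,0],[0,0,0,0],[0,0,0,0],[0,0,0,0],[0,0,0,0],[0,0,0,0],[0,0,0,0]],
], claw=0.5, grip_force=20)

```text
t: 6.68
tool_pos: [0.4793, -0.3207, 0.0141]
orientation: [2.146, 2.294, 0.0]
force: [1.6, -0.5, 0.1]
opening: 0.0116
```

```bash
python3 look.py side 330 160 410 240 7 s8;python3 look.py top 380 225 480 300 8 t8
```

```text
side tip at crop [256.8 438.2]
side tip at crop [232.6 437.8]
t 6.73 pos [ 0.4793 -0.3207  0.0141] yaw 3.81 zaxis [ 0.0004 -0.0002 -1.    ] F [ 1.0803  0.2361 -0.0627] open 0.0118
top tip at crop [491.8 358.2]
top tip at crop [489.4 328.1]
t 6.78 pos [ 0.4793 -0.3207  0.0141] yaw 3.81 zaxis [ 0.0004 -0.0002 -1.    ] F [ 1.1108 -0.0177  0.5982] open 0.0118
```

View pics/t8.png

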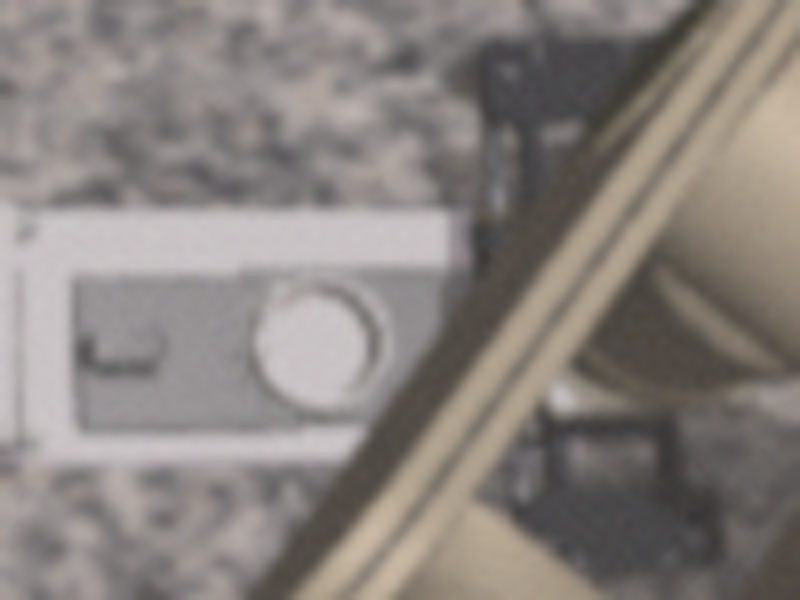

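View pics/s8.png

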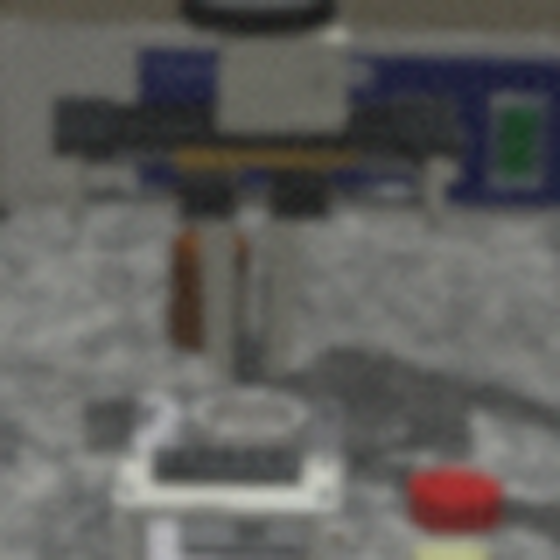

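```bash
cat >> h.py <<'E'
def sta(X):
    d=np.asarray(X)-S0; c,s=np.cos(YS),np.sin(YS); return np.array([c*d[0]+s*d[1],-s*d[0]+c*d[1]])*1000
E
python3 - <<'E'
from h import *
A=lambda c,z:bp("top",*crop(c,8,380,225),z)
print("front edge st mm",[sta(A(c,.018)) for c in((73,275),(82,432))])
print("cup rim st",sta(A((321,344),.044)))
print("deck edges at col 240: ",[sta(A(c,.018)) for c in((240,271),(240,430),(430,269),(360,425))])
print("plate edges",[sta(A(c,.008)) for c in((40,210),(445,210),(60,460),(340,457))])
print("tab front", sta(A((122,345),.052)))
go(None); print(sta(robot.read_state()["tool_pos"]))
E
```

```text
front edge st mm [array([ 22.4212, -56.2739]), array([-38.11  , -58.1926])]
cup rim st [  -7.1002 -145.8679]
deck edges at col 240:  [array([  23.7785, -120.8442]), array([ -37.5377, -118.8409]), array([  24.3328, -194.3211]), array([ -35.7693, -164.9734])]
plate edges [array([ 49.0925, -45.4176]), array([  48.6234, -203.4459]), array([-48.1229, -50.8103]), array([ -47.317, -158.903])]
tab front [ -8.0212 -69.3756]
t 6.78 pos [ 0.4793 -0.3207  0.0141] yaw 3.81 zaxis [ 0.0004 -0.0002 -1.    ] F [ 1.1108 -0.0177  0.5982] open 0.0118
[  -2.7166 -220.9406]
```

Call:
carry_out([
  [[0,0.25,0,0.5],[0,0.25,0,0.5],[0,0,0,0],[0,0,0,0]],
])

```text
t: 7.12
tool_pos: [0.4845, -0.3204, 0.0141]
orientation: [2.166, 2.275, 0.0]
force: [-0.2, -0.3, 1.7]
opening: 0.012
```

```bash
python3 look.py top 380 225 480 300 8 t9
```

```text
top tip at crop [490.6 345.4]
top tip at crop [488.6 314.7]
t 7.17 pos [ 0.4845 -0.3204  0.0141] yaw 2.82 zaxis [ 0.0006 -0.0002 -1.    ] F [-0.7546  0.1037  2.0021] open 0.0119
```

View pics/t9.png

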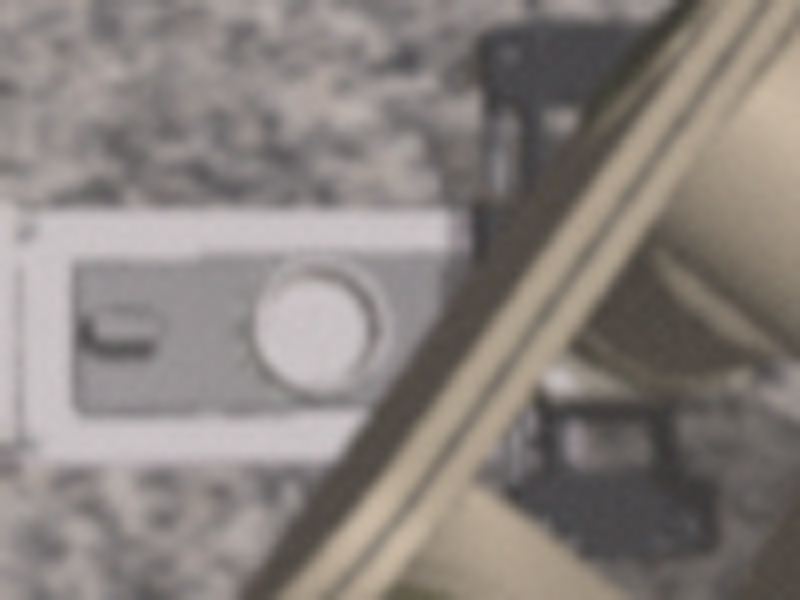

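```bash
cat > edge.py <<'E'
from h import *
import cv2,sys
def edges(path,cols,ranges,off,f):
    g=cv2.cvtColor(cv2.imread(path),cv2.COLOR_BGR2GRAY).astype(float); g=cv2.GaussianBlur(g,(0,0),f*.7)
    d=np.gradient(g,axis=0); out=[]
    for (a,b,sgn,z) in ranges:
        pts=[]
        for c in cols:
            r=a+np.argmax(sgn*d[a:b,c]); pts.append(sta(bp("top",*crop((c,r),f,*off),z)))
        pts=np.array(pts); k=np.polyfit(pts[:,1],pts[:,0],1)
        r=pts[:,0]-np.polyval(k,pts[:,1]); m=abs(r)<1.2
        k=np.polyfit(pts[m,1],pts[m,0],1); out.append((k,pts[:,1].mean(),np.polyval(k,pts[:,1].mean())))
        print("yaw deg rel st %.2f  x=%.1f at y=%.0f n=%d"%(-np.degrees(k[0]),out[-1][2],out[-1][1],m.sum()))
    return out
E
python3 - <<'E'
from edge import *
for p,a,b in (("pics/t8.png",255,410),("pics/t9.png",240,395)):
  print(p)
  edges(p,range(100,360,4),[(195,225,1,.008),(a,a+35,-1,.018),(a+150,a+180 if a>250 else a+185,1,.018),(445,475,-1,.008)],(380,225),8)
E
```

```text
pics/t8.png
yaw deg rel st -0.22  x=49.5 at y=-119 n=62
yaw deg rel st 2.22  x=23.9 at y=-116 n=46
yaw deg rel st 1.52  x=-38.4 at y=-114 n=64
yaw deg rel st 0.29  x=-48.9 at y=-116 n=59
pics/t9.png
yaw deg rel st -0.21  x=49.5 at y=-119 n=63
yaw deg rel st 2.73  x=30.5 at y=-116 n=53
yaw deg rel st 2.14  x=-32.3 at y=-114 n=64
yaw deg rel st 1.02  x=-48.9 at y=-116 n=47
```

```bash
python3 - <<'E'
from edge import *
im=np.mean([robot.read_camera("top").astype(float) for _ in range(6)],0)[:,:,::-1]
cv2.imwrite("pics/t10.png",cv2.resize(np.clip(im[240:290,380:440],0,255).astype(np.uint8),None,fx=12,fy=12,interpolation=cv2.INTER_CUBIC))
E
```

```text
(no output)
```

View pics/t10.png

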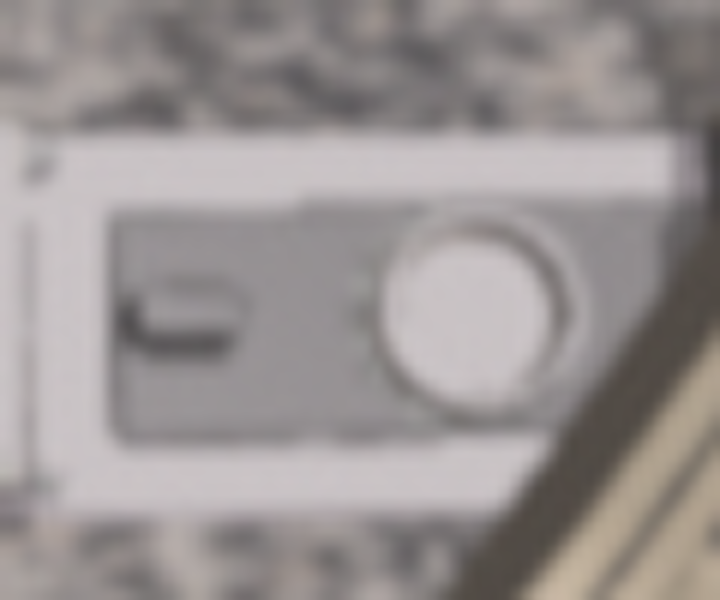

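Call:
carry_out([
  [[0,-0.05,0,0.7],[0,-0.05,0,0.7],[0,0,0,0],[0,0,0,0]],
])

```text
t: 7.8
tool_pos: [0.483, -0.3205, 0.0141]
orientation: [-2.194, -2.248, 0.0]
force: [-0.7, -0.2, 4.2]
opening: 0.0116
```

```bash
python3 - <<'E'
from edge import *
im=np.mean([robot.read_camera("top").astype(float) for _ in range(4)],0)[:,:,::-1]
cv2.imwrite("pics/t11.png",cv2.resize(np.clip(im[240:290,380:440],0,255).astype(np.uint8),None,fx=12,fy=12,interpolation=cv2.INTER_CUBIC))
go(None); print(sta(robot.read_state()["tool_pos"]))
E
```

```text
t 8.0 pos [ 0.483  -0.3204  0.0141] yaw 1.41 zaxis [-0.0002 -0.0001 -1.    ] F [-2.0504  0.2579  6.4307] open 0.012
[   0.9478 -220.7653]
```

View pics/t11.png

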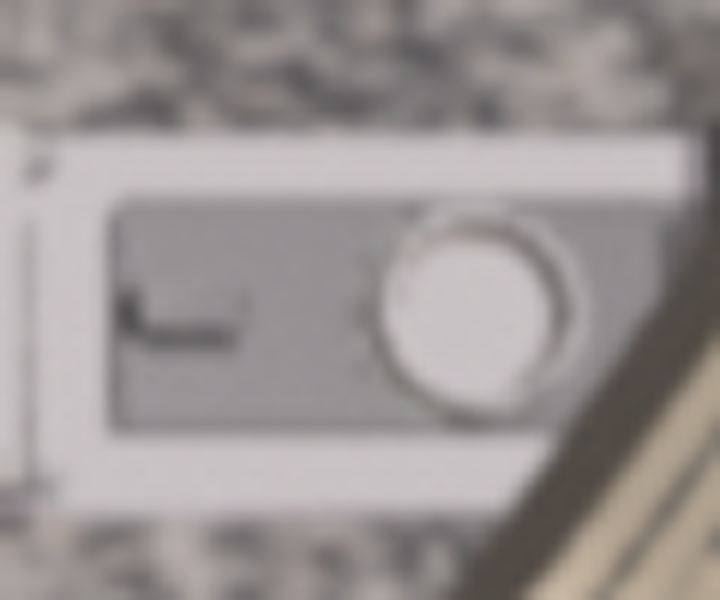

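```bash
python3 - <<'E'
from h import *
A=lambda c,z:bp("top",*crop(c,12,380,240),z)
print([sta(A(c,z)) for c,z in(((200,199),.018),((200,435),.018),((200,134),.008),((200,510),.008),((480,312),.044))])
robot.read_camera("top"); s=robot.read_state(); print(s["t"],s["force"],s["wrist_torque"],s["tool_pos"])
E
```

```text
[array([ 31.0931, -79.7611]), array([-29.6779, -78.0604]), array([ 49.3122, -81.7682]), array([-48.1497, -79.0407]), array([  -0.9679, -145.6482])]
8.05 [-1.9042 -0.7697  5.3298] [-0.0553  0.2753  0.0556] [ 0.483  -0.3205  0.0141]
```

Call:
carry_out([
  [[0.5,0,0,0],[1,0,0,0],[1,0,0,0],[1,0,0,0],[1,0,0,0],[0.5,0,0,0],[0,0,0,0]],
])

```text
t: 8.63
tool_pos: [0.482, -0.2682, 0.0141]
orientation: [-2.192, -2.249, -0.001]
force: [-0.1, 4.1, 5.9]
opening: 0.0118
```

```bash
python3 look.py top 360 230 460 300 8 t12;python3 look.py side 330 160 410 240 7 s12; python3 -c "
from h import *
print(sta(robot.read_state()['tool_pos']))"
```

```text
top tip at crop [516.3 308. ]
top tip at crop [515.3 277.9]
t 8.68 pos [ 0.482  -0.2682  0.0141] yaw 1.48 zaxis [-0.0002  0.0019 -1.    ] F [-0.3441  4.0503  7.2363] open 0.0115
side tip at crop [245.1 479.7]
side tip at crop [220.6 479. ]
t 8.73 pos [ 0.482  -0.2682  0.0141] yaw 1.47 zaxis [-0.0003  0.0022 -1.    ] F [-0.854   4.7366  8.456 ] open 0.012
[   1.4299 -168.5405]
```

View pics/t12.png

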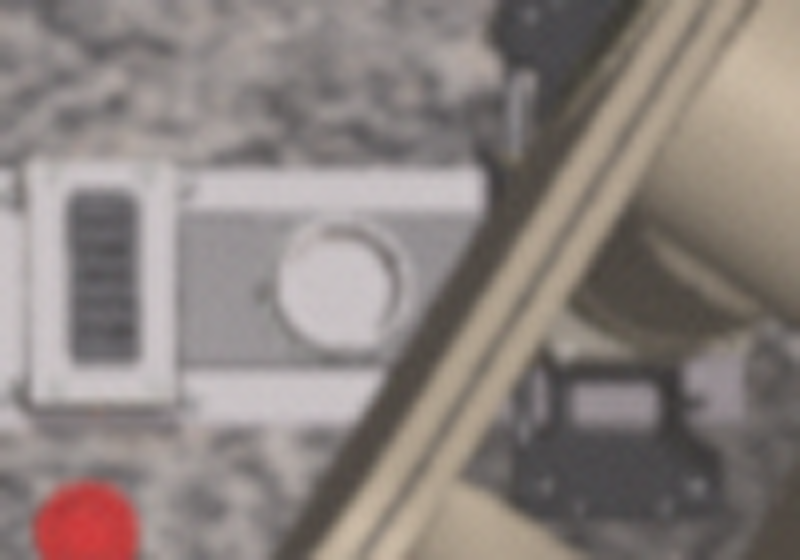

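View pics/s12.png

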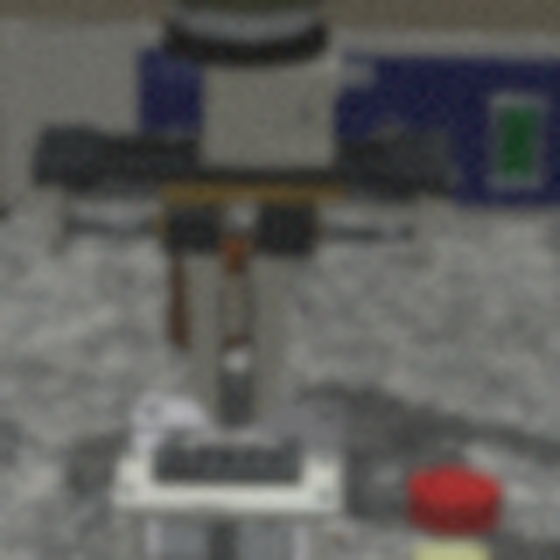

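Call:
carry_out([
  [[0.5,0,-0.05,0],[1,-0.02,0,0],[1,-0.02,0,0],[1,-0.02,0,0],[1,-0.02,0,0],[1,-0.02,0,0],[0.5,0,0,0],[0,0,0,0]],
])

```text
t: 9.4
tool_pos: [0.479, -0.2086, 0.0141]
orientation: [-2.192, -2.249, -0.0]
force: [-0.4, 0.5, -0.8]
opening: 0.012
```

```bash
python3 look.py top 340 230 440 300 8 t13; python3 -c "
from h import *
print(sta(robot.read_state()['tool_pos']))"
```

```text
top tip at crop [523.4 311.9]
top tip at crop [522.5 281.3]
t 9.45 pos [ 0.4791 -0.2092  0.0141] yaw 1.48 zaxis [-0.0008  0.0009 -1.    ] F [-0.0928  0.4178 -1.417 ] open 0.0115
[   0.2314 -109.4693]
```

View pics/t13.png

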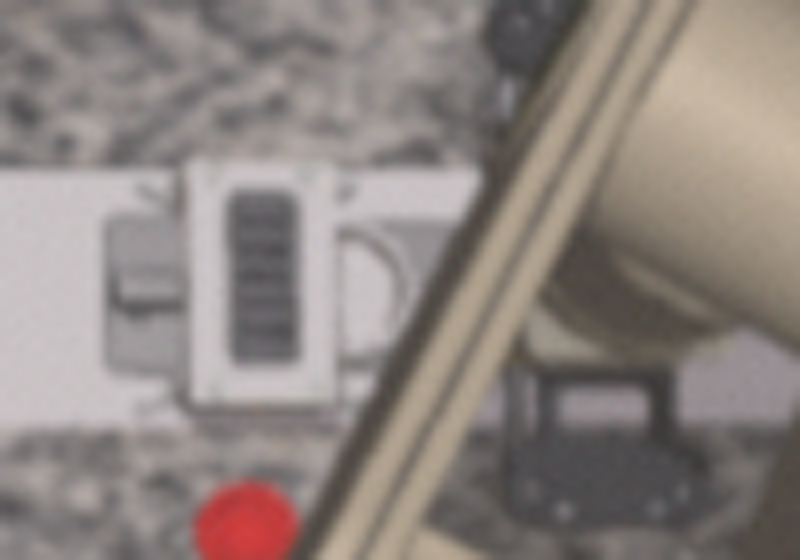

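Call:
carry_out([
  [[0.5,0,0,0],[1,0,0,0],[1,0,0,0],[1,0,0,0],[1,0,0,0],[1,0,0,0],[0.5,0,0,0],[0,0,0,0],[0,0,0,0]],
])

```text
t: 10.2
tool_pos: [0.4779, -0.15, 0.0144]
orientation: [-2.193, -2.25, 0.0]
force: [0.1, -0.1, -2.8]
opening: 0.0119
```

```bash
python3 look.py top 320 230 420 300 8 t14; python3 -c "
from h import *
print(sta(robot.read_state()['tool_pos']))"
```

```text
top tip at crop [533.2 310.7]
top tip at crop [532.5 280.2]
t 10.25 pos [ 0.478  -0.1503  0.0144] yaw 1.44 zaxis [-0.     -0.0001 -1.    ] F [-0.074  -0.5624 -1.3133] open 0.0119
[  0.8122 -50.5854]
```

View pics/t14.png

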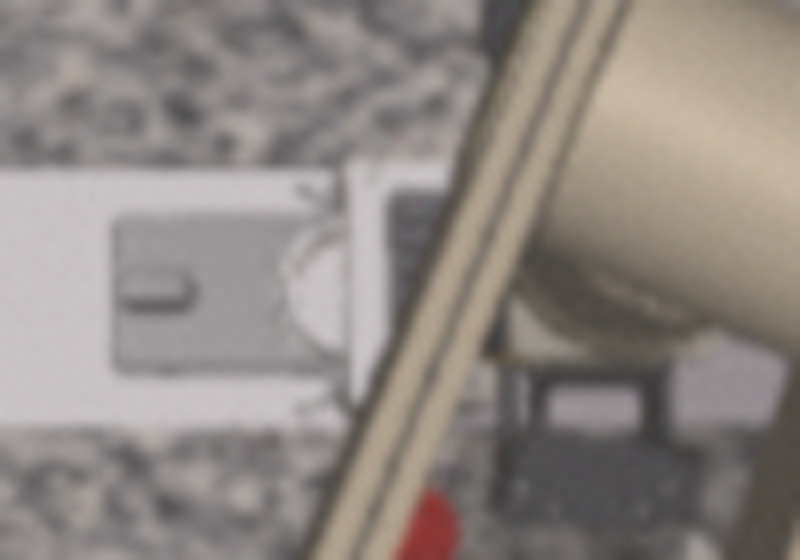

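Call:
carry_out([
  [[0,0,0,0],[0,0,0,0],[0,0,0,0],[0,0,0,0],[0,0,-0.5,0],[0,0,-1.5,0],[0,0,-3,0],[0,0,-3,0],[0,0,-2,0],[2,0,0,0],[3,0,0,0],[3,0,0,0],[3,0,0,0],[2.5,0,0,0],[1.5,0,0,0],[0,0,0,0],[0,0,0,0]],
], claw=3.5)

```text
t: 11.67
tool_pos: [0.4743, -0.0001, 0.1148]
orientation: [2.191, 2.25, 0.0]
force: [0.6, -0.1, 0.4]
opening: 0.0349
```

```bash
python3 look.py top 300 220 400 290 8 t15;python3 look.py side 320 160 410 260 6 s15; python3 -c "
from h import *
print(sta(robot.read_state()['tool_pos']))"
```

```text
top tip at crop [316.4 395.1]
top tip at crop [315.8 299.4]
t 11.72 pos [ 0.4744 -0.0009  0.1148] yaw 1.46 zaxis [ 0.0004 -0.0005 -1.    ] F [ 0.0638 -0.2479  0.082 ] open 0.0346
side tip at crop [285.3 431.4]
side tip at crop [208.3 429. ]
t 11.77 pos [ 0.4744 -0.0012  0.1147] yaw 1.4 zaxis [ 0.0003 -0.0005 -1.    ] F [0.1509 0.0938 0.6024] open 0.0352
[ 1.5346 98.5517]
```

View pics/t15.png

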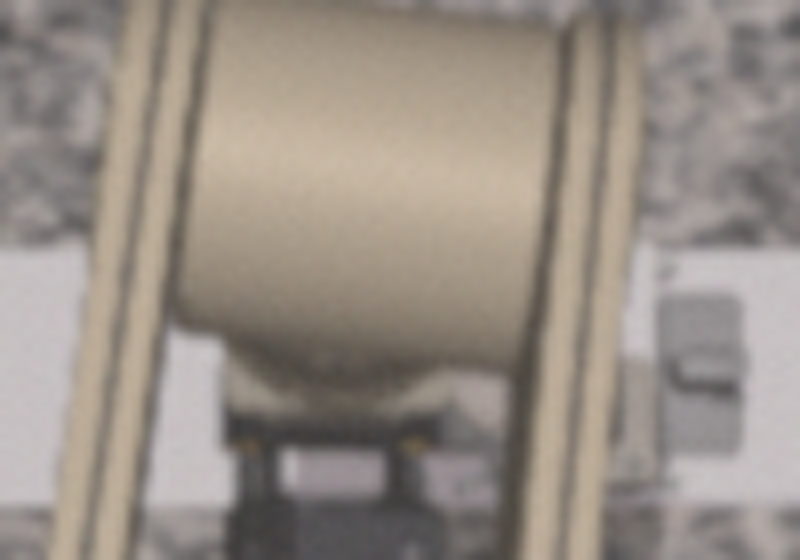

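View pics/s15.png

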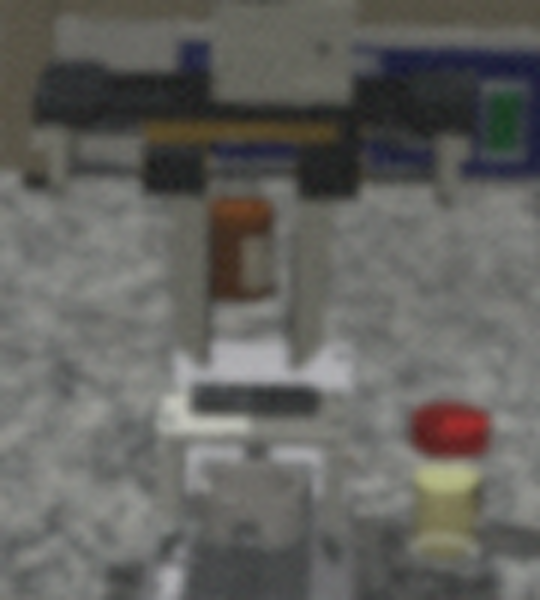

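Call:
carry_out([
  [[0,0,2.5,0],[0,0,2.5,0],[0,0,2,0],[0,0,1.5,0],[0,0,0.8,0],[0,0,0.4,0],[0,0,0.3,0],[0,0,0,0]],
])

```text
t: 12.43
tool_pos: [0.4746, -0.0009, 0.0147]
orientation: [2.194, 2.248, 0.0]
force: [0.1, -0.0, 0.0]
opening: 0.0353
```

```bash
python3 look.py side 320 160 410 260 6 s16; python3 -c "
from h import *
print(sta(robot.read_state()['tool_pos']))"
```

```text
side tip at crop [280.2 630.4]
side tip at crop [204.  627.5]
t 12.48 pos [ 0.4749 -0.0009  0.0152] yaw 1.39 zaxis [ 0.001  -0.0002 -1.    ] F [ 0.2633  0.6406 -0.4122] open 0.0347
[ 2.0422 98.9132]
```

View pics/s16.png

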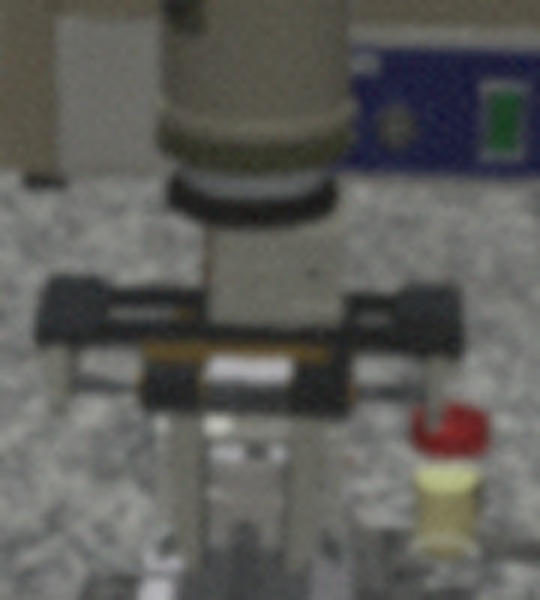

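Call:
carry_out([
  [[0,-0.1,0,0],[0,0,0,0],[0,0,0,0],[0,0,0,0],[0,0,0,0],[0,0,0,0],[0,0,0,0]],
], claw=0.5)

```text
t: 13.07
tool_pos: [0.4737, -0.0005, 0.0149]
orientation: [2.193, 2.248, 0.001]
force: [0.4, 0.9, 4.1]
opening: 0.012
```

```bash
python3 look.py top 280 220 400 290 6 t17; python3 -c "
from h import *
print(sta(robot.read_state()['tool_pos']))"
```

```text
top tip at crop [351.8 293.6]
top tip at crop [351.7 270.6]
t 13.12 pos [ 0.4738 -0.0005  0.015 ] yaw 1.42 zaxis [ 0.0009 -0.     -1.    ] F [-0.1643  1.0544  4.8594] open 0.0119
[ 0.9195 99.3348]
```

View pics/t17.png

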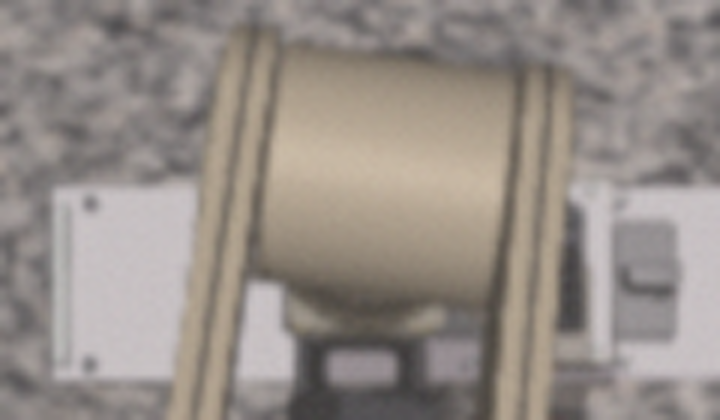

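Call:
carry_out([
  [[0.5,0,-0.03,0],[1,-0.01,0,0],[1,-0.01,0,0],[1,-0.01,0,0],[1,-0.01,0,0],[1,-0.01,0,0],[1,-0.01,0,0],[1,-0.01,0,0],[1,-0.01,0,0],[1,-0.01,0,0],[1,-0.01,0,0],[1,-0.01,0,0],[0.5,0,0,0],[0,0,0,0],[0,0,0,0]],
])

```text
t: 14.37
tool_pos: [0.469, 0.1217, 0.0149]
orientation: [-2.192, -2.249, -0.002]
force: [-0.3, 3.2, 4.5]
opening: 0.0116
```

```bash
python3 look.py top 270 220 400 290 6 t18; python3 -c "
from h import *
print(sta(robot.read_state()['tool_pos']))"
```

```text
top tip at crop [176.1 296.3]
top tip at crop [176.3 274. ]
t 14.42 pos [0.4691 0.1216 0.015 ] yaw 1.47 zaxis [ 0.0002  0.0019 -1.    ] F [0.0602 2.6741 4.8308] open 0.0119
[ -0.2612 221.5366]
```

View pics/t18.png

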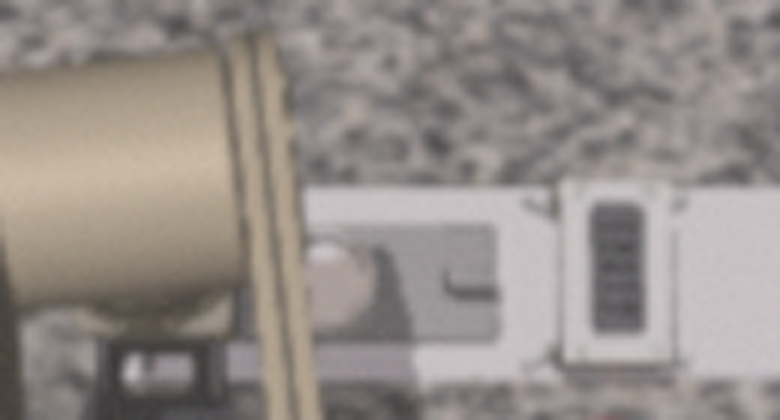

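Call:
carry_out([
  [[0.2,0,0,0],[0.2,0,0,0],[0.2,0,0,0],[0.1,0,0,0],[0,0,0,0],[0,0,0,0]],
])

```text
t: 14.92
tool_pos: [0.4689, 0.1273, 0.0149]
orientation: [2.193, 2.249, -0.0]
force: [0.4, -3.9, 6.3]
opening: 0.0117
```

```bash
python3 -c "
from h import *
print(sta(bp('top',*crop((499,285),6,270,220),.018)))
go(None);print(sta(robot.read_state()['tool_pos']))"
```

```text
[-2.4572 55.0702]
t 14.92 pos [0.4689 0.1273 0.0149] yaw 1.45 zaxis [ 0.0001 -0.0001 -1.    ] F [ 0.3898 -3.9302  6.2602] open 0.0117
[ -0.2605 227.1995]
```

Call:
carry_out([
  [[0.1,0,0,0],[0.1,0,0,0],[0.1,0,0,0],[0,0,0,0],[0,0,0,0]],
])

```text
t: 15.33
tool_pos: [0.4688, 0.1302, 0.0149]
orientation: [2.193, 2.249, -0.0]
force: [0.6, -4.1, 6.1]
opening: 0.0118
```

Call:
carry_out([
  [[0.1,0,0,0],[0,0,0,0],[0,0,0,0]],
])

```text
t: 15.58
tool_pos: [0.4689, 0.1309, 0.015]
orientation: [2.193, 2.249, -0.001]
force: [0.7, -6.9, 5.9]
opening: 0.0116
```

```bash
python3 look.py top 270 220 400 290 6 t19; python3 -c "
from h import *
print(sta(robot.read_state()['tool_pos']))"
```

```text
top tip at crop [158.4 296. ]
top tip at crop [158.6 273.7]
t 15.63 pos [0.4689 0.1309 0.0149] yaw 1.45 zaxis [ 0.0002 -0.0007 -1.    ] F [ 0.5756 -5.4554  5.3871] open 0.0118
[ -0.1632 230.7922]
```

View pics/t19.png

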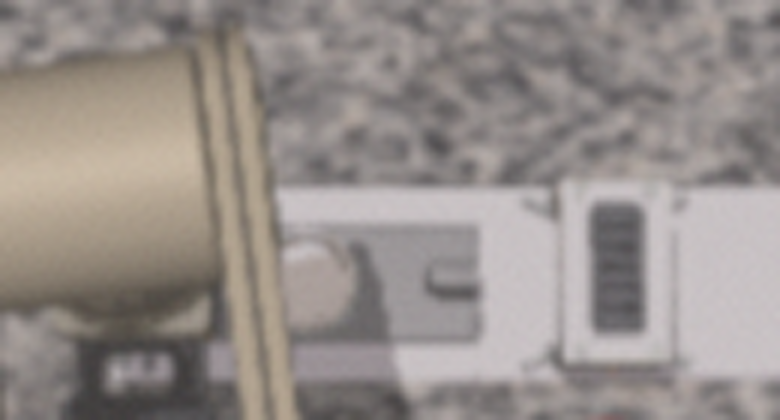

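Call:
carry_out([
  [[0.1,0,0,0],[0,0,0,0],[0,0,0,0]],
])

```text
t: 15.88
tool_pos: [0.4689, 0.131, 0.015]
orientation: [2.192, 2.248, -0.002]
force: [0.4, -10.4, 7.1]
opening: 0.012
```

Call:
carry_out([
  [[0.1,0,0,0],[0,0,0,0],[0,0,0,0]],
])

```text
t: 16.13
tool_pos: [0.4689, 0.1312, 0.015]
orientation: [2.191, 2.248, -0.004]
force: [-0.8, -13.9, 8.8]
opening: 0.0118
```

Call:
carry_out([
  [[0,0,0,0],[0,0,0,0],[0,0,0,0],[0,0,0,0],[0,0,-0.5,0],[0,0,-1.5,0],[0,0,-3,0],[0,0,-3,0],[0,0,-2,0],[2,1,0,0],[3.5,2,0,0],[3.5,2,0,0],[3.5,2,0,0],[3.5,2,0,0],[3.5,2,0,0],[1,0.5,0,0],[0,0,0,0],[0,0,0,0]],
], claw=3.5)

```text
t: 17.63
tool_pos: [0.5783, 0.3405, 0.1142]
orientation: [-2.192, -2.25, 0.002]
force: [-0.4, -0.8, -0.1]
opening: 0.0349
```

```bash
python3 look.py top 170 205 330 305 5 t20;python3 look.py side 250 220 420 370 4 s20; python3 -c "
from h import *
go([.5847,.3545,.1])
for z in(.009,.033): print(proj('side',[.5847,.3545,z]))"
```

```text
top tip at crop [271.8 130.6]
top tip at crop [273.9  72.4]
t 17.68 pos [0.5782 0.3397 0.1145] yaw 1.43 zaxis [-0.0009 -0.0007 -1.    ] F [-0.3153 -0.5594  0.1546] open 0.0347
side tip at crop [239.8 289.7]
side tip at crop [174.6 286.9]
t 17.73 pos [0.5783 0.3392 0.1148] yaw 1.39 zaxis [-0.0005 -0.0005 -1.    ] F [ 0.2046 -0.0257 -0.1644] open 0.0351
t 17.73 pos [0.5783 0.3392 0.1148] yaw 1.39 zaxis [-0.0005 -0.0005 -1.    ] F [ 0.2046 -0.0257 -0.1644] open 0.0351
  shift cm [1.5103 0.6742 1.4755] roll None
[298.4554 331.9733]
[298.1174 322.535 ]
```

View pics/t20.png

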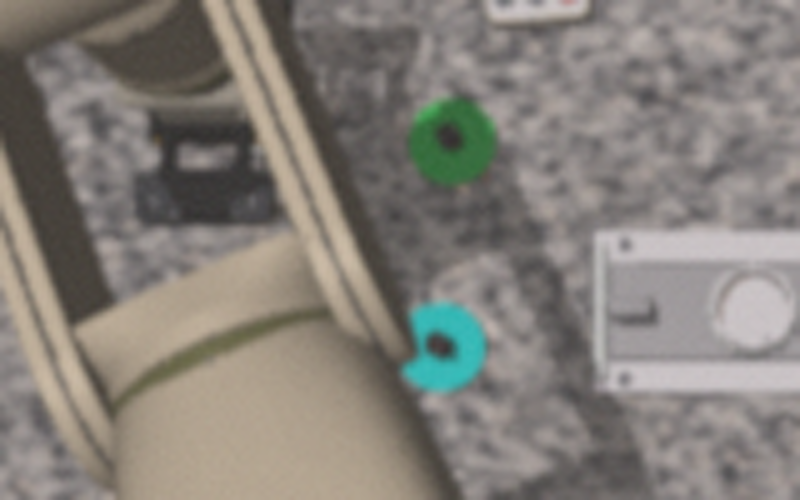

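View pics/s20.png

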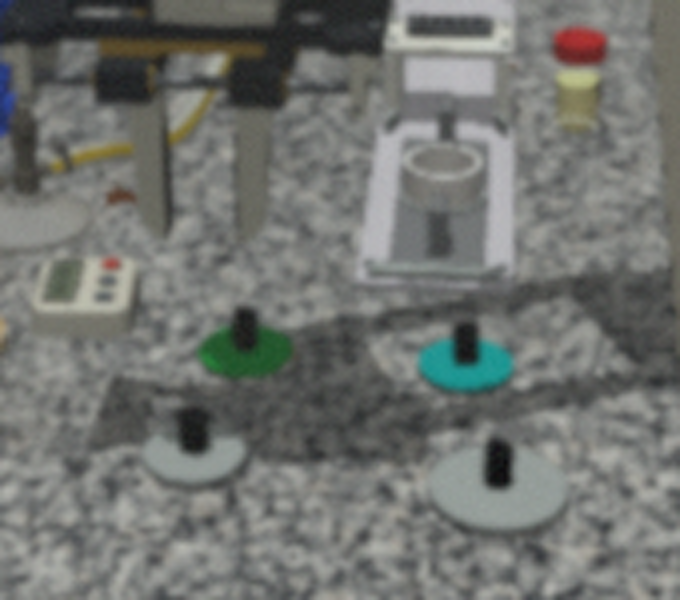

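Call:
carry_out([
  [[0.8,0.3,1,0],[0.7,0.3,2,0],[0,0,2,0],[0,0,1.5,0],[0,0,1,0],[0,0,0.5,0],[0,0,0,0],[0,0,0,0]],
])

```text
t: 18.4
tool_pos: [0.5847, 0.3552, 0.0353]
orientation: [2.194, 2.248, 0.001]
force: [0.6, -0.4, 0.1]
opening: 0.0349
```

```bash
python3 look.py side 260 280 350 350 8 s21; python3 -c "
from h import *
go([.5847,.3545,.03])
for z in(.009,.033): print((proj('side',[.5847,.3545,z])-(260,280))*8)"
```

```text
side tip at crop [373.7 385.7]
side tip at crop [244.9 379.1]
t 18.45 pos [0.5852 0.3555 0.036 ] yaw 1.4 zaxis [ 0.0015  0.0008 -1.    ] F [-0.9574  0.0684  0.3481] open 0.0351
t 18.45 pos [0.5852 0.3555 0.036 ] yaw 1.4 zaxis [ 0.0015  0.0008 -1.    ] F [-0.9574  0.0684  0.3481] open 0.0351
  shift cm [-0.1024 -0.051   0.5968] roll None
[307.6429 415.7862]
[304.9396 340.2801]
```

View pics/s21.png

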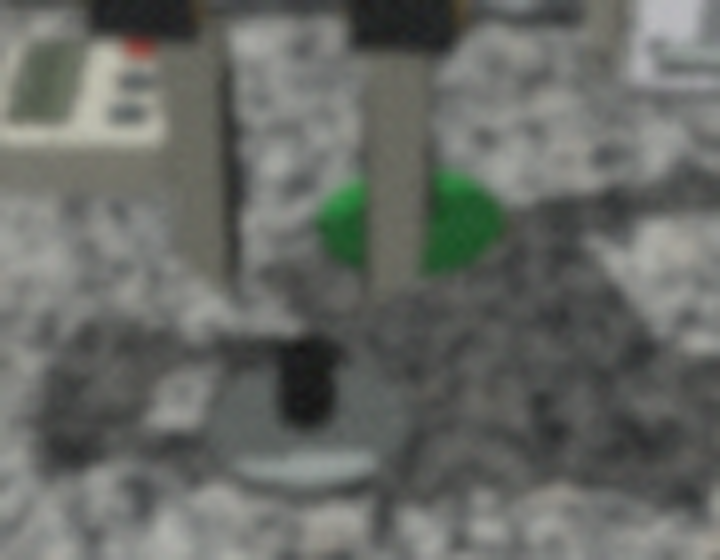

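Call:
carry_out([
  [[-0.05,-0.1,1,0],[0,0,1,0],[0,0,0.5,0],[0,0,0.4,0],[0,0,0,0],[0,0,0,0]],
])

```text
t: 18.95
tool_pos: [0.5831, 0.3546, 0.0051]
orientation: [-2.194, -2.248, 0.002]
force: [-1.1, 0.2, -0.4]
opening: 0.0349
```

```bash
python3 look.py side 260 280 350 350 8 s22; python3 look.py top 170 190 290 290 6 t22
```

```text
side tip at crop [382.8 478.5]
side tip at crop [255.5 472. ]
t 19.0 pos [0.5834 0.3548 0.0057] yaw 1.41 zaxis [-0.0001 -0.     -1.    ] F [-0.0531 -0.5881 -0.1901] open 0.035
top tip at crop [342.9 272.5]
top tip at crop [345.2 207.3]
t 19.05 pos [0.5837 0.3549 0.0061] yaw 1.41 zaxis [ 0.0004  0.0002 -1.    ] F [ 0.5704  0.1754 -0.0961] open 0.0353
```

View pics/s22.png

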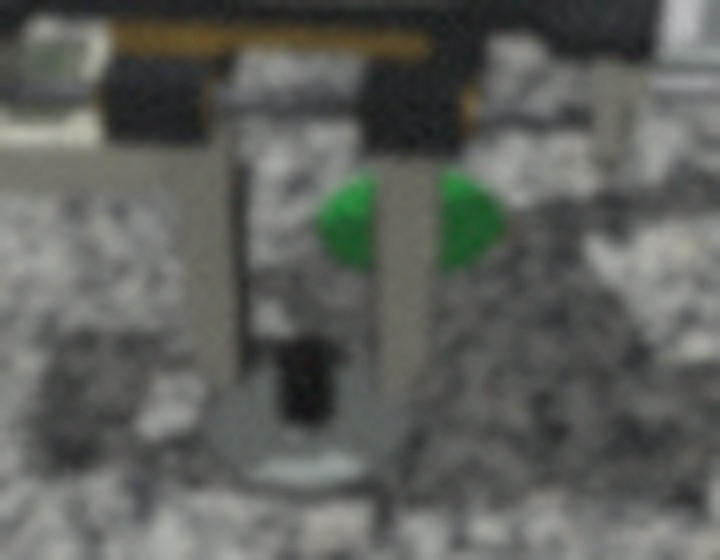

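View pics/t22.png

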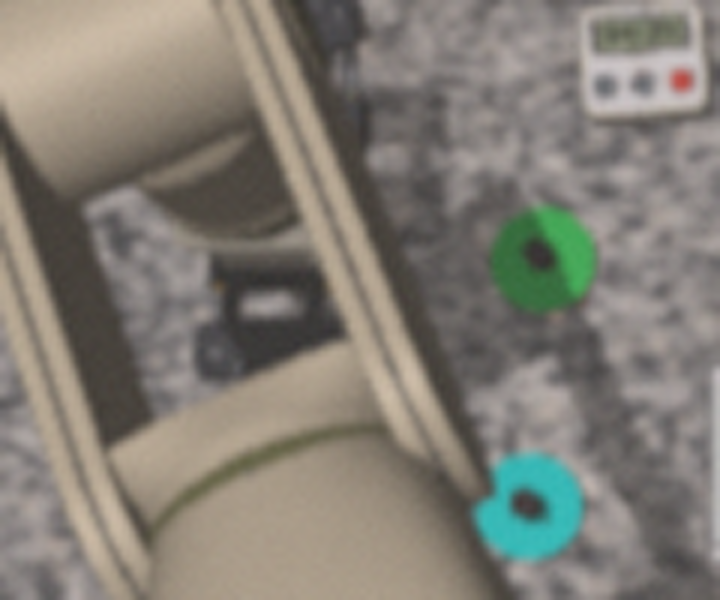

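Call:
carry_out([
  [[0,0,0.3,0],[0,0,0.2,0],[0,0,0,0]],
])

```text
t: 19.3
tool_pos: [0.5832, 0.3546, 0.0003]
orientation: [-2.194, -2.248, 0.001]
force: [0.6, -1.2, -0.5]
opening: 0.0351
```

```bash
python3 look.py side 260 280 350 350 8 s23
```

```text
side tip at crop [383.  493.6]
side tip at crop [255.2 486.9]
t 19.35 pos [0.5832 0.3547 0.0004] yaw 1.41 zaxis [-0.0005 -0.0002 -1.    ] F [-0.0622  0.4003  0.3461] open 0.0345
```

View pics/s23.png

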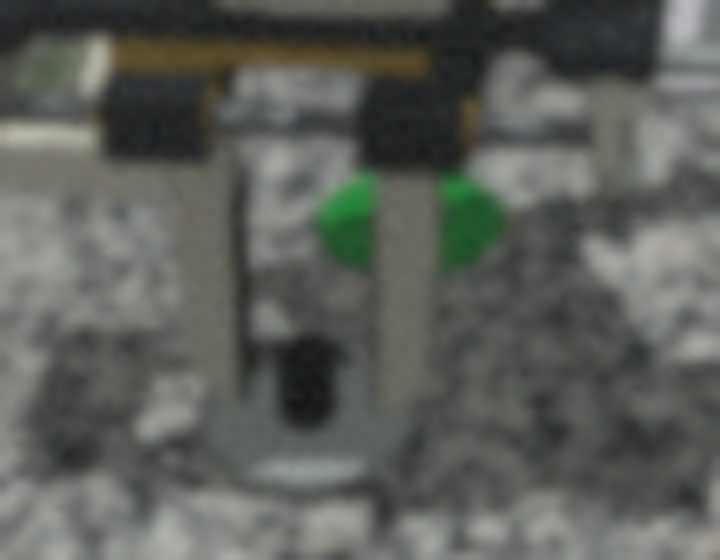

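Call:
carry_out([
  [[0,0,0,0],[0,0,0,0],[0,0,0,0],[0,0,0,0],[0,0,0,0],[0,0,0,0],[0,0,0,0]],
], claw=0.8, grip_force=25)

```text
t: 19.93
tool_pos: [0.5836, 0.3549, 0.0009]
orientation: [2.194, 2.249, 0.0]
force: [-0.4, -0.5, 0.6]
opening: 0.0154
```

Call:
carry_out([
  [[0,0,-0.5,0],[0,0,-1,0],[0,0,-2,0],[0,0,-2,0],[0,0,-2,0],[0,0,-2,0],[0,0,0,0],[0,0,0,0]],
])

```text
t: 20.6
tool_pos: [0.5848, 0.3555, 0.0984]
orientation: [2.193, 2.248, 0.006]
force: [0.6, -0.4, -0.2]
opening: 0.0155
```

```bash
python3 look.py side 250 230 350 330 6 s24
```

```text
side tip at crop [307.7 435.6]
side tip at crop [263.6 433.4]
t 20.65 pos [0.5837 0.3549 0.0962] yaw 1.41 zaxis [ 0.0009  0.0005 -1.    ] F [-0.07    0.192  -1.0358] open 0.0153
```

View pics/s24.png

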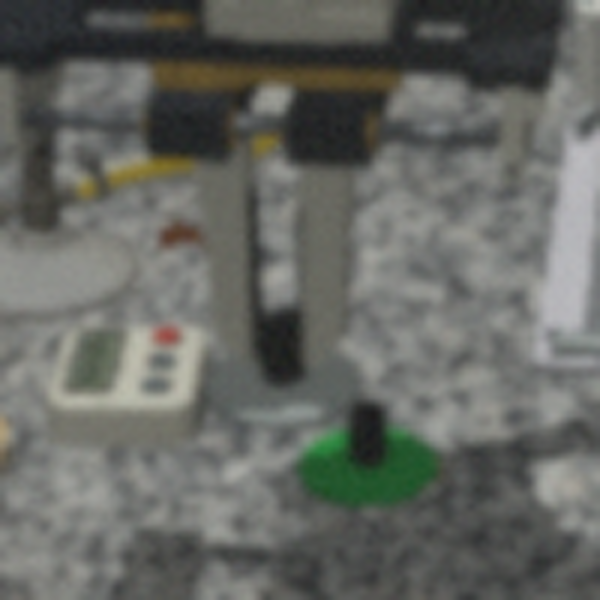

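```bash
python3 look.py top 280 240 360 300 10 t25; python3 look.py side 330 220 390 300 7 s25; python3 - <<'E'
from h import *
print("nominal",st(0,.155,.044))
E
```

```text
top tip at crop [-589.2 -129.2]
top tip at crop [-587.3 -179.7]
t 20.7 pos [0.5829 0.3545 0.0949] yaw 1.41 zaxis [-0.001  -0.0006 -1.    ] F [-0.3568  0.099  -0.9079] open 0.0154
side tip at crop [-193.5  586.8]
side tip at crop [-244.5  584.5]
t 20.75 pos [0.5825 0.3543 0.0941] yaw 1.41 zaxis [-0.0022 -0.0011 -1.    ] F [-0.6263  0.511  -0.3564] open 0.0154
nominal [0.4712 0.0551 0.044 ]
```

View pics/t25.png

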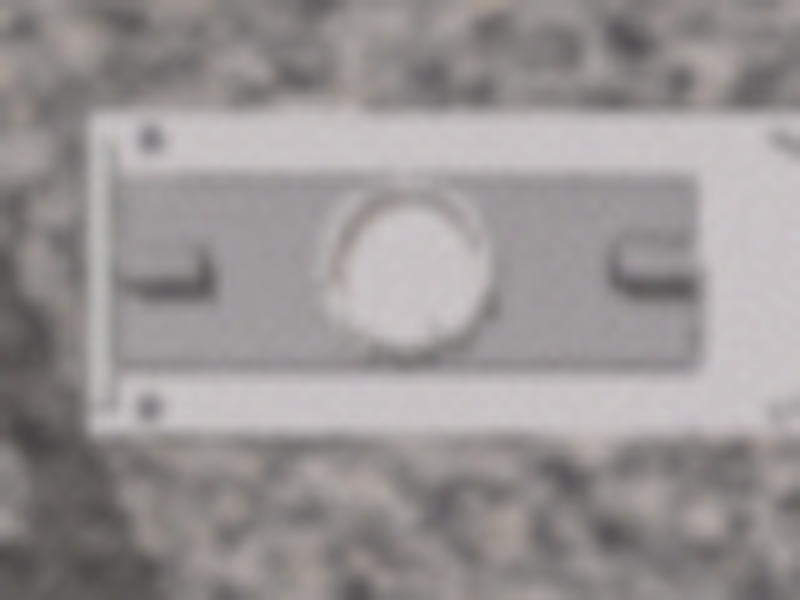

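View pics/s25.png

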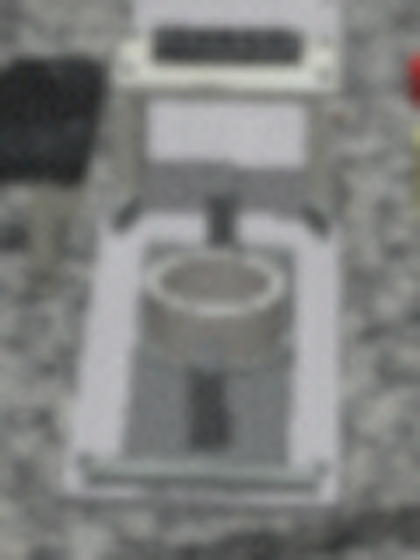

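```bash
python3 - <<'E'
from h import *
print("deck",bp("top",*crop((407,272),10,280,240),.018), [sta(bp("top",*crop((c,272),10,280,240),.018)) for c in (115,698)])
print("rim top",bp("top",*crop((408.5,268),10,280,240),.044))
print("rim side",bp("side",*crop((218,282),7,330,220),.044))
for y,z in((.155-.026,.044),(.155+.026,.044),):print((proj("side",st(0,y,z))-(330,220)+.5)*7)
go(st(0,.155,.10))
E
```

```text
deck [0.4701 0.0552 0.018 ] [array([ -0.8398, 244.9952]), array([-1.3958, 65.5287])]
rim top [0.4688 0.0545 0.044 ]
rim side [0.4695 0.0585 0.044 ]
[216.8926 248.8152]
[212.1813 309.0572]
t 20.75 pos [0.5825 0.3543 0.0941] yaw 1.41 zaxis [-0.0022 -0.0011 -1.    ] F [-0.6263  0.511  -0.3564] open 0.0154
  shift cm [-29.6355 -11.8581  -0.5318] roll None
```

Call:
carry_out([
  [[-1.0,-0.4,0,0],[-2,-0.8,0,0],[-3,-1.2,0,0],[-3,-1.2,0,0],[-3,-1.2,0,0],[-3,-1.2,0,0],[-3,-1.2,0,0],[-3,-1.2,0,0],[-3,-1.2,0,0],[-2.5,-1.0,0,0],[-2,-0.8,0,0],[-0.6,-0.3,0,0],[0,0,0,0],[0,0,0,0],[0,0,0,0]],
])

```text
t: 22.0
tool_pos: [0.4738, 0.0619, 0.0954]
orientation: [-2.193, -2.249, -0.0]
force: [0.0, 1.1, -1.1]
opening: 0.0152
```

```bash
python3 look.py side 320 210 400 300 7 s26; python3 look.py top 280 220 380 300 8 t26; python3 - <<'E'
from h import *
go([.4706,.0561,.09])
E
```

```text
side tip at crop [298.7 265.8]
side tip at crop [257.7 264.4]
t 22.05 pos [0.4738 0.062  0.0955] yaw 1.47 zaxis [-0.0003  0.0003 -1.    ] F [-0.2981 -0.2035 -0.6518] open 0.0151
top tip at crop [305.8 370.3]
top tip at crop [305.9 329.6]
t 22.1 pos [0.4738 0.062  0.0955] yaw 1.48 zaxis [-0.0003  0.0002 -1.    ] F [-0.6719 -0.9226 -0.5242] open 0.015
t 22.1 pos [0.4738 0.062  0.0955] yaw 1.48 zaxis [-0.0003  0.0002 -1.    ] F [-0.6719 -0.9226 -0.5242] open 0.015
  shift cm [-0.581  -0.3381  0.5545] roll None
```

View pics/s26.png

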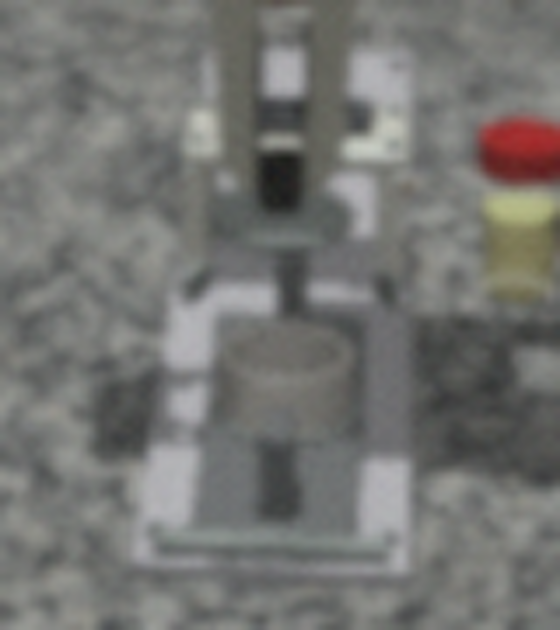

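View pics/t26.png

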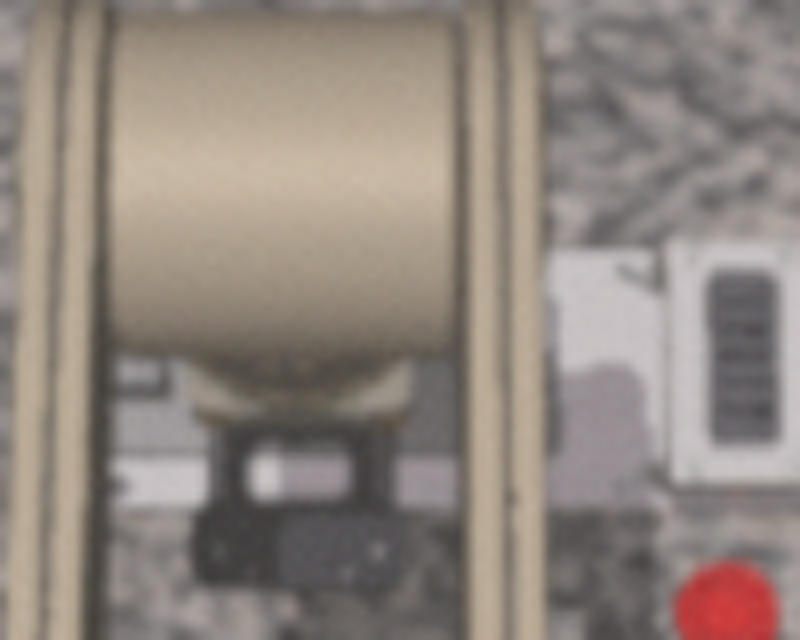

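```bash
python3 - <<'E'
import cv2
from h import *
im=cv2.imread("pics/s26.png")
cv2.imwrite("pics/s26b.png",cv2.resize(im[80:450,150:430],None,fx=2,fy=2))
for x in (.4697,.4738):
  print(x,[( (proj("side",[x+d,.0552 if x<.47 else .062,z])-(320,210)+.5)*7-.5).round(1) for d in(-.026,0,.026) for z in((.044,) if x<.47 else(.101,.128))])
E
```

```text
0.4697 [array([357.1, 351.5]), array([288.1, 348.2]), array([219.5, 344.9])]
0.4738 [array([349.5, 220.1]), array([351.5, 152.7]), array([279. , 217.1]), array([280.5, 149.7]), array([208.9, 214. ]), array([209.7, 146.8])]
```

View pics/s26b.png

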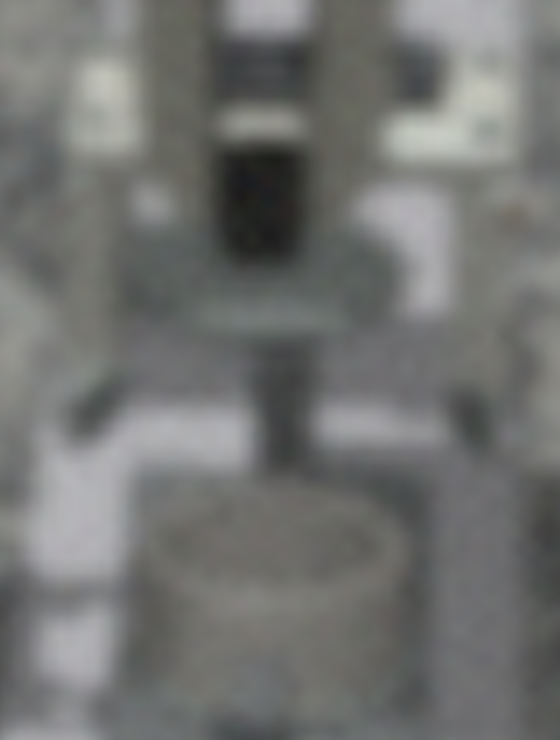

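```bash
python3 - <<'E'
from h import *
f=lambda X:((proj("side",X)-(320,210)+.5)*7-.5).round(1)
z=.095
print("disc front bottom",f([.4738,.062+.028,z+.005]),"front top",f([.4738,.062+.028,z+.009]),"knob top",f([.4738,.062,z+.033]),f([.4738,.062+.008,z+.033]))
print("cup rim outer front/back",f([.4697,.0552+.026,.044]),f([.4697,.0552-.026,.044]),"inner",f([.4697,.0552+.022,.044]))
go([.4697,.0552,.07])
E
```

```text
disc front bottom [274.  250.7] front top [274.2 240.6] knob top [280.5 149.7] [279.1 158.2]
cup rim outer front/back [283.8 378.8] [292.3 318.7] inner [284.5 374. ]
t 22.1 pos [0.4738 0.062  0.0955] yaw 1.48 zaxis [-0.0003  0.0002 -1.    ] F [-0.6719 -0.9226 -0.5242] open 0.015
  shift cm [-0.6691 -0.4298  2.5545] roll None
```

Call:
carry_out([
  [[-0.35,-0.2,0.5,0],[-0.32,-0.23,1,0],[0,0,1,0],[0,0,1,0],[0,0,0.6,0],[0,0,0.3,0],[0,0,0,0],[0,0,0,0],[0,0,0,0]],
])

```text
t: 22.85
tool_pos: [0.47, 0.0542, 0.0522]
orientation: [2.194, 2.248, 0.001]
force: [0.5, 1.6, -0.5]
opening: 0.0154
```

```bash
cat > s.py <<'E'
from h import *
import cv2,sys
im=np.mean([robot.read_camera("side").astype(float) for _ in range(3)],0)[:,:,::-1].clip(0,255).astype(np.uint8)
cv2.imwrite(sys.argv[1],cv2.resize(im[230:280,335:385],None,fx=12,fy=12,interpolation=cv2.INTER_CUBIC))
f=lambda X:((proj("side",X)-(335,230)+.5)*12-.5).round(1)
p=robot.read_state()["tool_pos"]; z=p[2]-.0005
print("disc front bottom/top",f([p[0],p[1]+.028,z+.005]),f([p[0],p[1]+.028,z+.009]),"sides",f([p[0]+.028,p[1],z+.005]),f([p[0]-.028,p[1],z+.005]),"knobtop",f([p[0],p[1],z+.033]))
print("rim front/back",f([.4697,.0552+.026,.044]),f([.4697,.0552-.026,.044]),"sides",f([.4697+.026,.0552,.044]),f([.4697-.026,.0552,.044]))
go([.4697,.0552,.05])
E
python3 s.py pics/s27.png
```

```text
disc front bottom/top [306.4 358.5] [306.8 341.8] sides [187.4 296.9] [442.1 308.8] knobtop [317.1 186.8]
rim front/back [306.9 409.6] [321.5 306.6] sides [196.6 351.6] [432.5 362.9]
t 23.0 pos [0.47   0.0542 0.0523] yaw 1.41 zaxis [ 0.001  0.    -1.   ] F [ 0.7414  0.5625 -0.7397] open 0.0149
  shift cm [ 0.1    -0.0269  0.2298] roll None
```

View pics/s27.png

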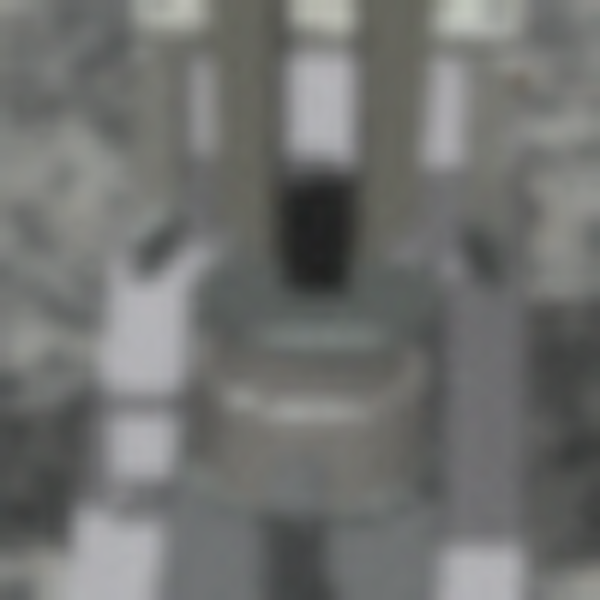

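Call:
carry_out([
  [[0.1,0.04,0.2,0],[0,0,0.2,0],[0,0,0.2,0],[0,0,0,0],[0,0,0,0]],
])

```text
t: 23.42
tool_pos: [0.4696, 0.0552, 0.0455]
orientation: [-2.194, -2.248, 0.001]
force: [0.9, -0.5, -0.4]
opening: 0.015
```

```bash
python3 s.py pics/s28.png
```

```text
disc front bottom/top [306.  387.8] [306.4 371.2] sides [187.1 325.7] [441.6 337.7] knobtop [316.7 216.1]
rim front/back [306.9 409.6] [321.5 306.6] sides [196.6 351.6] [432.5 362.9]
t 23.57 pos [0.4699 0.0552 0.0458] yaw 1.41 zaxis [-0. -0. -1.] F [-0.6049 -0.0212 -0.4299] open 0.0151
  shift cm [-0.0014 -0.0182 -0.425 ] roll None
```

View pics/s28.png

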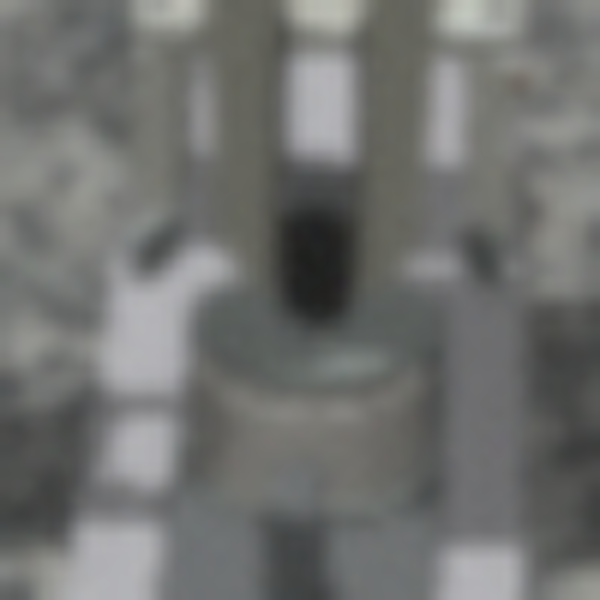

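Call:
carry_out([
  [[0,0,0.2,0],[0,0,0.1,0],[0,0,0,0],[0,0,0,0]],
])

```text
t: 23.9
tool_pos: [0.47, 0.0552, 0.0427]
orientation: [2.194, 2.249, 0.0]
force: [2.3, 0.7, -0.9]
opening: 0.0151
```

Call:
carry_out([
  [[0,0,0.1,0],[0,0,0.1,0],[0,0,0,0],[0,0,0,0]],
])

```text
t: 24.23
tool_pos: [0.47, 0.0552, 0.0407]
orientation: [2.194, 2.249, 0.0]
force: [1.6, -0.2, -1.0]
opening: 0.0154
```

Call:
carry_out([
  [[0,0,0.1,0],[0,0,0,0],[0,0,0,0]],
])

```text
t: 24.48
tool_pos: [0.4701, 0.0553, 0.0399]
orientation: [2.194, 2.248, 0.0]
force: [2.0, 1.4, -0.3]
opening: 0.015
```

Call:
carry_out([
  [[0,0,0.1,0],[0,0,0,0],[0,0,0,0]],
])

```text
t: 24.73
tool_pos: [0.4701, 0.0553, 0.0397]
orientation: [2.194, 2.249, 0.0]
force: [-3.1, 0.8, 10.7]
opening: 0.0152
```

```bash
python3 s.py pics/s29.png
```

```text
disc front bottom/top [304.2 412.8] [304.6 396.3] sides [185.6 350.2] [439.6 362.4] knobtop [314.9 241.1]
rim front/back [306.9 409.6] [321.5 306.6] sides [196.6 351.6] [432.5 362.9]
t 24.88 pos [0.4701 0.0553 0.0397] yaw 1.42 zaxis [ 0.0004  0.0001 -1.    ] F [-2.7314  1.6214  9.8393] open 0.0153
  shift cm [-0.0084 -0.0448 -1.0255] roll None
```

View pics/s29.png

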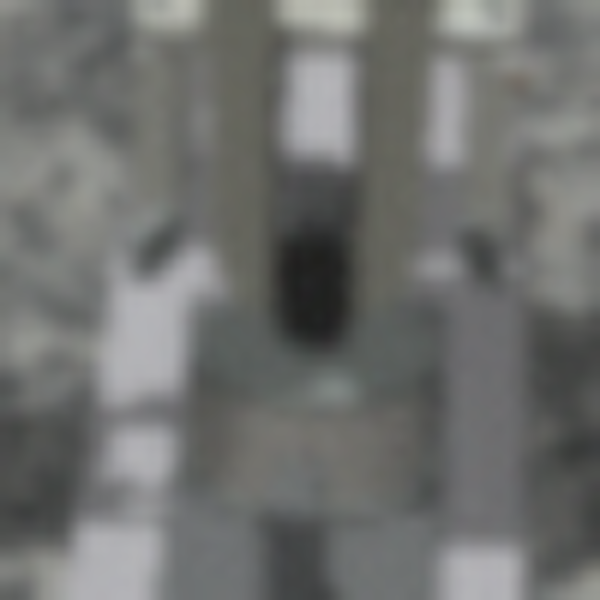

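Call:
carry_out([
  [[0,0,-0.05,0],[0,0,0,0],[0,0,0,0],[0,0,0,0],[0,0,0,0],[0,0,-0.3,0],[0,0,-1,0],[0,0,-2,0],[0,0,-3,0],[0,0,-3,0],[0,0,-3,0],[0,0,-2,0],[2,0,0,0],[3,0,0,0],[3.5,0,0,0],[3.5,0,0,0],[3.5,0,0,0],[3.5,0,0,0],[2,0,0,0],[0,0,0,0]],
], claw=3.5)

```text
t: 26.55
tool_pos: [0.4641, 0.2689, 0.1831]
orientation: [-2.189, -2.252, -0.002]
force: [0.3, 0.1, -0.3]
opening: 0.0352
```

```bash
python3 s.py pics/s30.png; python3 look.py top 280 240 360 300 10 t30; python3 look.py side 0 0 640 480 1 s31
```

```text
disc front bottom/top [275.2 215.4] [275.6 194.6] sides [129.9 143.6] [442.6 157.4] knobtop [288.7   6.1]
rim front/back [306.9 409.6] [321.5 306.6] sides [196.6 351.6] [432.5 362.9]
t 26.7 pos [0.4647 0.2648 0.1827] yaw 1.44 zaxis [ 0.0002 -0.0004 -1.    ] F [ 1.0031 -1.0639 -0.2953] open 0.0349
  shift cm [-20.957   -0.0335  13.2797] roll None
top tip at crop [-358.5  280.9]
top tip at crop [-354.8  155.2]
t 26.75 pos [0.4649 0.2643 0.1826] yaw 1.39 zaxis [ 0.0003 -0.0004 -1.    ] F [ 0.7272  0.0464 -0.8175] open 0.0348
side tip at crop [366.2 250.1]
side tip at crop [350.1 249.5]
t 26.8 pos [0.465  0.2641 0.1826] yaw 1.35 zaxis [ 0.0003 -0.0002 -1.    ] F [ 0.1433 -0.2508  0.2449] open 0.0351
```

View pics/s30.png

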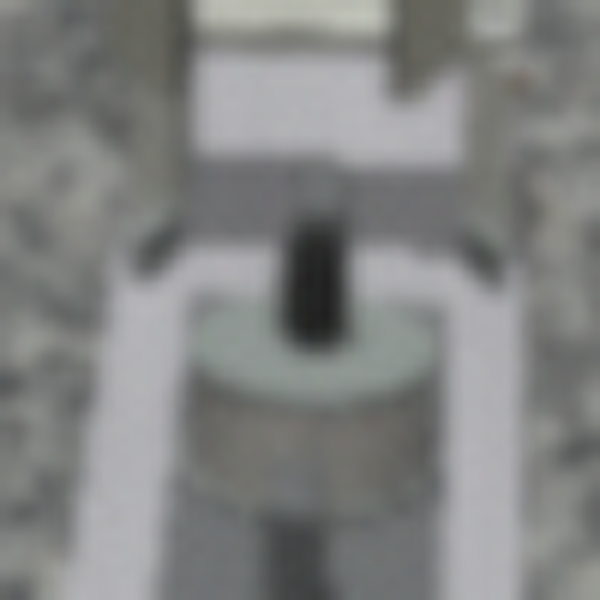

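View pics/t30.png

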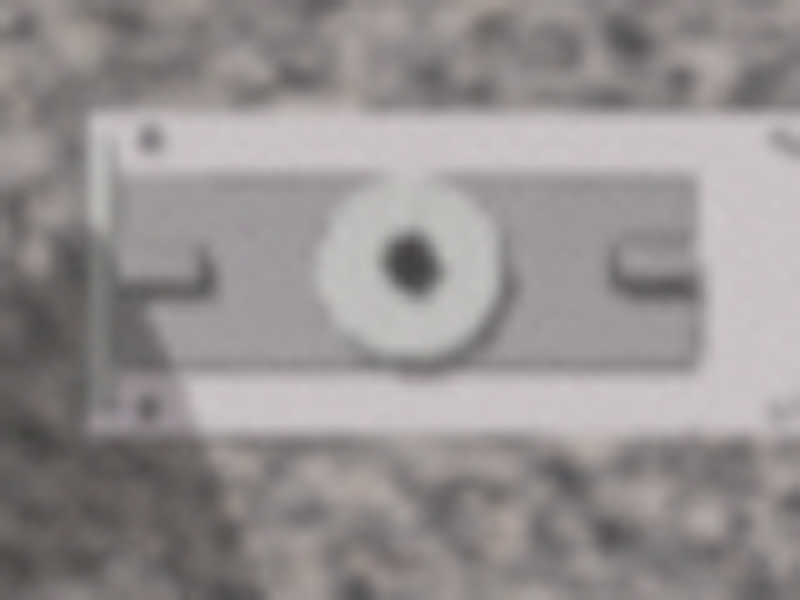

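View pics/s31.png

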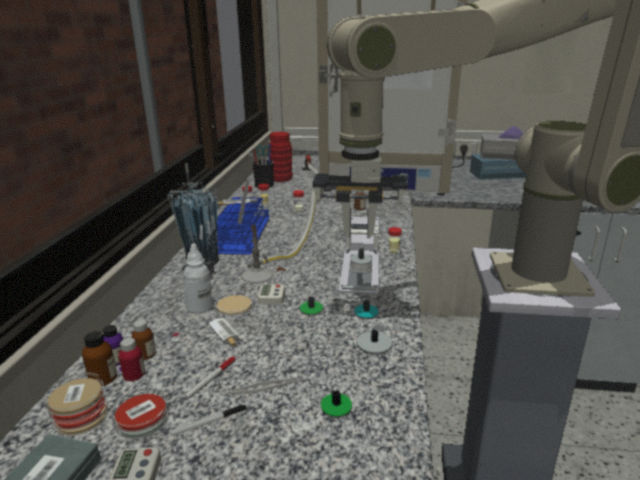

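```bash
python3 -c "
from h import *
print(bp('top',*crop((411,270),10,280,240),.053)); go(None)
robot.close_job()"
```

```text
[0.4673 0.0536 0.053 ]
t 26.8 pos [0.465  0.2641 0.1826] yaw 1.35 zaxis [ 0.0003 -0.0002 -1.    ] F [ 0.1433 -0.2508  0.2449] open 0.0351
the job is handed in; nothing more can be done
```

I handed the job in at 26.8 s: the carrier is against the end stop and the small steel lid is on the cup, released, with the arm clear. I straightened the carrier on the plate and pushed it half through the arch by its rear tab. Then I re-gripped the front tab and pulled it to the stop.

**Last checks**
- **Carrier:** in the top picture its front edge measures station y = 245 mm. At the end it stopped advancing while the pull force rose to about 14 N.
- **Lid:** it entered the cup without vertical contact and stopped at 0.040 m against 0.0395 m expected, pressing with about 10 N. After release it looks level and centred. The disc centre measured (0.467, 0.054), against (0.469, 0.055) for the rim in the same camera.
- **Bystanders:** no arm contact showed in the forces. The last side view shows the larger lid, sample cup, timer and look-alikes where they were. The gripper hides most of the bottle there, so I did not check it separately after the last move.

**What disagreed**
- The fingertips appear about 28 mm higher in the pictures than the reported tool height implies. I set grasp heights from the pictures and confirmed them by contact and finger opening.
- While I held the tabs, the wrist showed up to 9 N upward, meaning the tool was pressing lightly on the carrier, not lifting it. After I eased the tool up 0.5 mm, it read 1 to 3 N the other way for the rest of the push.

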